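Stow the jam jar in a roller-catch cupboard before the drive

ROBOT

A 6-joint arm with a two-finger parallel gripper is mounted at the origin on a cart in front of the work surface, level with it; the furniture and walls round the work are solid. World frame = base frame: x ahead of the robot, y to its left, z up, the work surface at z = 0. Lengths are in m, angles in rad, forces in N, time in s.
With the tool pointing down it reaches from about 0.35 to 0.85 m from the base axis. Payload 8.1 kg.
Tool frame: the origin (TCP) lies between the finger pads; the fingertips stand 11 mm ahead of it and the grasp point (between the pads) lies 8 mm behind it (robot.tips_ahead is the distance from the TCP to the fingertips, in m); z points along the fingers, y is the line along which they close (so a half turn about z gives the same grasp; the last joint's range is limited). The gripper opens to 93 mm and grips with 3 to 60 N. Pads are 15 mm wide; open, the fingers measure 128 mm over their backs; the gripper's body (75 mm by 188 mm) begins 65 mm behind the grasp point.
Start: joints at [-1.414, 0.13, 1.488, -0, 1.523, -0.085], TCP at [0.144, -0.583, 0.23] pointing down, gripper open.
Joint ranges: [-2.96, 2.96], [-0.89, 2.26], [0.02, 2.5], [-1.34, 4.48], [0, 2.73], [-2.66, 2.66]. Speed limits (rad/s): [2.39, 2.39, 2.79, 3.14, 3.14, 3.14].

INTERFACE

Orientations are given as a rotation vector (axis times angle).
In Python, from plant import robot gives the robot as it stands. The module is installed in compiled form; this text tells all that it offers.
- The arm moves only by the tool move_arm, never from a script. Its argument "deltas" is one flat list of numbers, 7 for each row, row after row: the shift along the tool's x, y, z in m, then the turn, a rotation vector about the tool's x, y, z in rad, then the opening, from 0 (shut) to 1 (fully open). A call has 1 to 12 rows; each row is the pose to reach, as a shift and turn from the pose commanded when the call began, along the tool's axes at that moment; what a row does not reach only later rows make up. A row lasts 1/8 s, in which the tool goes at most 62.5 mm and 10.7 degrees, less where a joint would pass 70% of its speed; a pose out of reach is approached as far as the arm can. A call with a gripper value outside its range is refused whole. The fingers move at their own pace and stop on an object; "squeeze" is the grip in N (left out, the last holds). Time passes only in rows, so rows that repeat a pose let the fingers close. It gives the time, the measured TCP pose, the force, the opening and the grip force at its end, in the units of the state.
- robot.read_state(): the state, without advancing time (a new reading comes with each control period).
- robot.read_camera(name): name is "scene" or "side" or "wrist"; returns (picture, depth): 480x640x3 uint8, red, green, blue; 480x640 float32, m along the optical axis (not along the pixel's ray), 0 where there is no reading.
- robot.camera_model(name): a dict with "K" (3x3 intrinsics, pixels), "R" (3x3) and "t" (3): a world point X has camera coordinates R X + t; the wrist camera has in their place "tool_from_camera" (4x4, takes a point from camera to tool coordinates, whose origin is the TCP and whose axes are the flange's). Camera axes: x right, y down, z forward; pixel columns grow to the right and rows downward; lengths in m; the calibration is good to about 2 mm. A picture is of the moment at which its call begins: read the wrist's pose just before it. camera_model takes no time and is no camera call.
- robot.close_job(): hands the job in; it is judged then, once.
Trained networks look in the newest picture that a camera, given by its name, has taken for a name from the list of things; names that differ only in an ending like _2 or _b are one class to them, and where a whole thing is asked for, a point or a joint stands for the part that bears it (a point fixed in the world has none). Each returns a list of dicts, best first, with "confidence" (0 to 1); they miss things now and then, are a little off and sometimes report something else, mostly with a low value. They report only what shows in the picture. A call takes as long as a camera call. They do not tell look-alikes from the thing itself.
- robot.recognise(camera, label): "uv" ([column, row] in pixels, amid what is visible of it).
The state is a dict: "t": time; "q": joint angles; "dq": joint speeds; "joint_torque": joint torques, N m; "tool_pos": TCP position; "orientation": TCP orientation; "force": force on the tool from outside, world axes, zero at the start; "wrist_torque": the same for the moment, N m; "opening": finger opening in m; "gripper_force": force on a finger pad.
Only numpy, scipy, OpenCV 4.12 (cv2) and the standard library are available. Lean on these libraries where they do the work, as an engineer would, in place of code of your own. Each camera call takes 0.05 s, during which the arm holds its last target. There are 200 camera calls.

TASK

We are about to drive off: put the jam jar away in the small cupboard on the worktop, standing upright beside the spice jar that is already in it, and push the door shut past its roller catch until it snaps in and sits flush. The door is shut now and has to be pulled open through the catch; the jar or the pepper mill stands in its way, so first set that one aside, upright on the worktop, where the door does not sweep, instead of shoving it with the door. The mill stays out, standing on the worktop; knock nothing over and leave everything else where it is.

Things in the scene. Friction and masses are not known exactly. Their poses are not given: they have to be found in the camera images.
- cupboard: wooden cupboard fixed on the worktop, 190 deep (x), 260 wide (y), 280 high. Origin: centre of its underside, at worktop height; x to its back, y to its left seen from the robot, z up; carcass front at x = -95 mm. Free inside: x -95 to +86, y -115 to +115, z 25 (floor) to 265 mm, no shelf: the jar goes in from the front, tool tilted about 40 deg. On top: tape roll, matches, 25 high.
- cupboard_door (a joint): door angle, rad: 0 shut flush, grows opening to the robot, stop 1.9. A sprung roller catch inside, high on the left wall (y over 92 mm, z 200 to 250 mm), holds it: 8 N at the handle draws it out within 0.06 rad, then it swings with slight friction and stays where left. Shutting, it stops on the rollers at 0.055 rad, needs about 8 N on, and below 0.03 rad they snap it home to 0.
- door_hinge (a point): on the hinge line at z = 147 mm: the door's right edge, outer face, at cupboard x = -111, y = -127 mm. Axes as door_handle's. Panel 254 wide, 258 high, 15 thick, from z = 18 to 276 mm. Opening, its free left edge swings to the robot and then to the right, a circle of 254 mm radius about this line. Nothing tall but jar or mill stands in that sweep at the start.
- door_handle (a point): grip point on the handle's axis, z = 235 mm: a round upright steel bar 11 thick, top end z = 270, bottom 173 mm, axis 40 mm before the door's outer face, 30 mm from its free edge, 224 from the hinge. Two 8 mm posts join it to the door (z = 190, 254 mm), so a gripper holding it turns with the door. Axes: x from bar into the door, y along the door to its free edge, z up.
- jam_jar: glass jam jar with a white lid, 65 mm across, 94 high, 0.33 kg (varies). Origin: centre of its underside; z up. Straight sides of 62 to 63 mm where gripped.
- pepper_mill: dark wooden pepper mill, 58 mm across at the foot, 140 high, 0.18 kg (varies). Origin: centre of its underside; z up. Body about 55 mm across 90 mm above the foot, round head 50 mm across above 102 mm.
- spice_jar: spice jar with a red cap, 45 mm across, 106 high, loose, standing on the cupboard's floor behind the shut door, its centre between x = +5 and +55 mm, y within 80 mm of the middle (cupboard frame). Origin: centre of its underside. It may be nudged but must stay standing.
- espresso_cup: white espresso cup, body 50 mm across, 60 high, 83 over the handle; bystander. Origin: on its underside, midway over body and handle.
- salt_shaker: salt shaker, 44 across, 90 high; bystander. Origin: centre of its underside.
- cream_tin: low round pot with a cork-coloured lid, 62 across, 35 high; bystander near the left end of the worktop, which is straight through world (x, y) = (0.40, 0.342) and (0.60, 0.457) m; beyond it there is no surface. Origin: centre of its underside.
Things that resemble listed ones, but are neither listed nor needed, are in the scene too. What is shaped like the jam_jar but green or orange is not meant.

How it is judged:
By the outcome, as a careful person would: the job done as asked, in the order asked, and still so for the second after the job is handed in, with the robot touching nothing.
It also fails if it takes over 72 s, if anything falls off the work surface, if the arm or the gripper's body presses on something with over 40 N, if the wrist force passes 120 N, or if a joint passes its speed limit or range.

## Working session

There is one attempt and no reset: what is moved stays moved. The work goes in short steps, Python scripts to look and compute and a tool call to move; the robot and the scene stay as the last step left them, time stands still between calls to the robot, and variables do not carry over. Pictures are saved under pics/ and viewed, at most 10 in all, crops included, and the job is handed in when it is done.

Besides the shell and the picture viewer there is one more tool, called after "Request:" by a JSON object that holds its "api" and its "payload". move_arm: Moves the arm, as the interface text tells. Its arguments: {"type":"object","properties":{"deltas":{"type":"array","items":{"type":"number"}},"squeeze":{"type":"number"}},"required":["deltas"]}

```bash
mkdir -p pics
cat > h.py <<'E'
import numpy as np,cv2
from scipy.spatial.transform import Rotation as Ro
from plant import robot
def snap(c,fn=None):
    s=robot.read_state(); rgb,d=robot.read_camera(c)
    if fn: cv2.imwrite('pics/'+fn,rgb[:,:,::-1])
    return rgb,d,s
def world(c,uv,z,s=None):
    m=robot.camera_model(c);K=np.array(m['K'])
    p=np.linalg.inv(K)@np.array([uv[0],uv[1],1.])*z
    if c=='wrist':
        T=np.array(m['tool_from_camera']);p=T[:3,:3]@p+T[:3,3]
        return Ro.from_rotvec(s['orientation']).as_matrix()@p+s['tool_pos']
    return np.array(m['R']).T@(p-np.array(m['t']))
def cloud(c,d,s=None):
    v,u=np.mgrid[0:480,0:640]
    m=robot.camera_model(c);K=np.array(m['K'])
    P=np.stack([(u-K[0,2])/K[0,0]*d,(v-K[1,2])/K[1,1]*d,d],-1)
    if c=='wrist':
        T=np.array(m['tool_from_camera']);P=P@T[:3,:3].T+T[:3,3]
        return P@Ro.from_rotvec(s['orientation']).as_matrix().T+s['tool_pos']
    return (P-np.array(m['t']))@np.array(m['R'])
E
python3 - <<'E'
from h import *
np.set_printoptions(precision=4,suppress=True)
for c in('scene','side'):
    rgb,d,s=snap(c,c+'0.png')
    np.savez(c+'0.npz',rgb=rgb,d=d)
    m=robot.camera_model(c);print(c,'cam at',-np.array(m['R']).T@m['t'],np.array(m['R'])[2])
    for l in['cupboard','door_handle','jam_jar','pepper_mill','espresso_cup','salt_shaker','cream_tin']:
        for r in robot.recognise(c,l)[:4]:
            u,v=np.round(r['uv']).astype(int);z=d[v,u]
            print(l,round(r['confidence'],2),u,v,world(c,(u,v),z))
m=robot.camera_model('wrist');print(np.array(m['tool_from_camera']),m['K'],robot.read_state())
E
```

```text
scene cam at [-0.0886 -1.2455  0.7956] [ 0.4248  0.8    -0.4237]
cupboard 0.77 331 215 [ 0.602  -0.0125  0.1972]
door_handle 0.75 317 218 [0.5763 0.03   0.1761]
jam_jar 0.69 216 246 [0.295  0.1895 0.0735]
jam_jar 0.65 380 273 [ 0.6865 -0.1657  0.0504]
jam_jar 0.61 292 271 [ 0.4504 -0.0514  0.0616]
espresso_cup 0.28 316 223 [0.5774 0.0389 0.1555]
salt_shaker 0.77 393 339 [ 0.5306 -0.4522  0.0536]
side cam at [-0.92    0.225   0.8054] [ 0.9053 -0.155  -0.3956]
cupboard 0.9 259 234 [0.5183 0.1511 0.2131]
cupboard 0.47 192 290 [0.5503 0.362  0.0397]
door_handle 0.68 276 251 [0.544  0.1033 0.1426]
jam_jar 0.74 316 292 [0.4376 0.0038 0.0478]
jam_jar 0.57 245 324 [0.2803 0.2169 0.066 ]
jam_jar 0.21 256 235 [0.5099 0.1603 0.2143]
pepper_mill 0.89 227 297 [0.4188 0.2582 0.0745]
espresso_cup 0.95 431 276 [ 0.4653 -0.3591  0.0424]
salt_shaker 0.83 447 263 [ 0.5144 -0.4306  0.0553]
cream_tin 0.68 192 291 [0.5505 0.3624 0.0362]
[[-0.0005 -0.9656 -0.2599  0.0723]
 [ 1.     -0.0003 -0.0008 -0.0007]
 [ 0.0007 -0.2599  0.9656 -0.1567]
 [ 0.      0.      0.      1.    ]] [[398.4845   0.     316.9523]
 [  0.     398.4845 235.686 ]
 [  0.       0.       1.    ]] {'t': 0.8, 'q': array([-1.4144,  0.1304,  1.4882,  0.    ,  1.523 , -0.0854]), 'dq': array([-0.0002, -0.0009,  0.0005,  0.0005, -0.0001, -0.0006]), 'joint_torque': array([ -0.0018, -55.9706, -49.2032,   0.0764,   0.0225,   0.    ]), 'tool_pos': array([ 0.1437, -0.5825,  0.2297]), 'orientation': array([3.1187, 0.3789, 0.    ]), 'force': array([-0.1527, -0.3294,  0.5791]), 'wrist_torque': array([ 0.0007, -0.0211,  0.0481]), 'gripper_force': 0.0, 'opening': 0.09288549852331558}
```

Run:
```python
import cv2
a=cv2.imread('pics/scene0.png');b=cv2.imread('pics/side0.png')
cv2.imwrite('pics/a1.png',cv2.resize(a[130:380,150:470],None,fx=2.4,fy=2.4,interpolation=2))
cv2.imwrite('pics/b1.png',cv2.resize(b[180:380,160:480],None,fx=2.5,fy=2.5,interpolation=2))
```

```text
(no output)
```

View pics/a1.png

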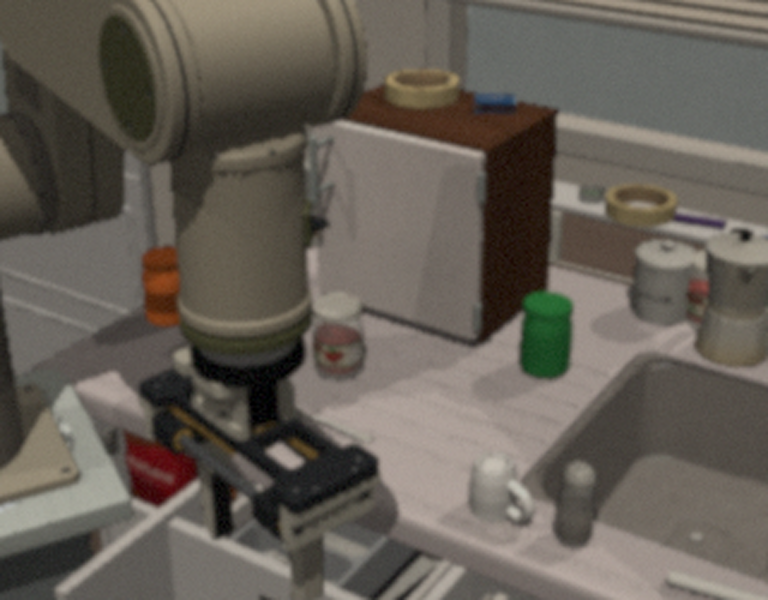

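View pics/b1.png

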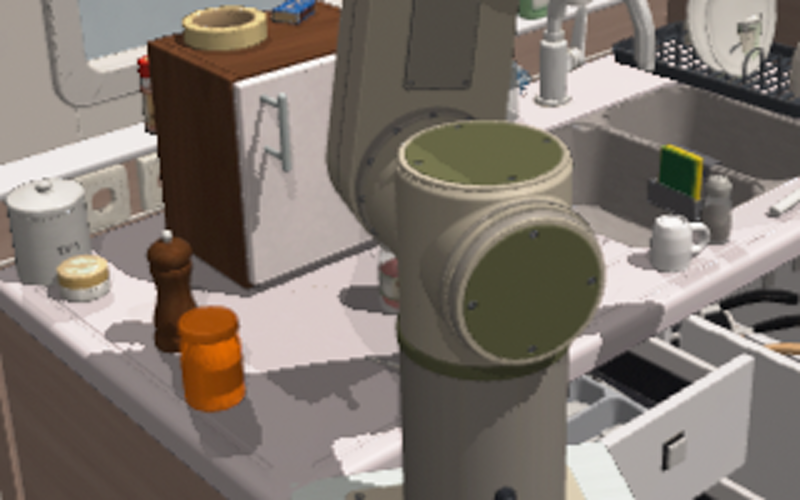

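Scene picture: the jam jar (glass, white lid, red jam) is at px (291,271). Look-alikes are the green jar at (380,273) and the orange jar at (216,246), and neither is meant. In the side picture the jam jar is at (316,292), the mill at (227,297), the orange jar at (245,324), the cream tin at (192,291) and the handle at (276,235). The jam jar stands in front of the door. Next I fit the cupboard pose and the object centres.

Run:
```python
from h import *
np.set_printoptions(precision=4,suppress=True)
A=np.load('scene0.npz');B=np.load('side0.npz')
Ps=cloud('scene',A['d']);Pd=cloud('side',B['d'])
def fitv(P):
    P=P[(P[:,2]>.05)&(P[:,2]<.26)]
    xy=P[:,:2]
    for _ in range(5):
        c=np.median(xy,0);c=xy.mean(0);u,s,v=np.linalg.svd(xy-c,full_matrices=False);n=v[1]
        r=(xy-c)@n;xy=xy[abs(r)<max(.003,2*r.std())]
    if n[0]<0:n=-n
    return n,n@c,len(xy),r.std()
# door patches
print('door scene',fitv(Ps[200:245,300:345].reshape(-1,3)))
print('door side',fitv(Pd[215:285,262:290].reshape(-1,3)))
n,o,_,_=fitv(Ps[200:245,300:345].reshape(-1,3))
t=np.array([-n[1],n[0]])
for nm,P,rg in(('scene',Ps,A['d']),('side',Pd,B['d'])):
    Q=P.reshape(-1,3);m=(rg.reshape(-1)>0)&(abs(Q[:,:2]@n-o)<.005)&(Q[:,2]>.04)&(Q[:,2]<.27)
    y=Q[m][:,:2]@t; y=y[(abs(y)<.4)]; print(nm,'edge range',np.percentile(y,[0.5,1,2,5,95,98,99,99.5]),m.sum())
# top plane
for nm,P in(('scene',Ps),('side',Pd)):
    Q=P.reshape(-1,3);m=(abs(Q[:,2]-.28)<.006)&(Q[:,0]>.4)&(Q[:,0]<.95)&(abs(Q[:,1])<.4)
    q=Q[m];print(nm,'top',np.median(q[:,2]),np.percentile(q[:,:2]@t,[1,5,95,99]),np.percentile(q[:,:2]@n-o,[1,5,95,99]))
def obj(nm,P,cx,cy,r=.06,zmin=.015):
    Q=P.reshape(-1,3);m=(np.hypot(Q[:,0]-cx,Q[:,1]-cy)<r)&(Q[:,2]>zmin)&(Q[:,2]<.2);q=Q[m]
    if len(q)<10:return print(nm,'none',len(q))
    top=q[:,2].max();tp=q[q[:,2]>np.percentile(q[:,2],99)-.004]
    print(nm,len(q),'zmax',np.percentile(q[:,2],99),'topmean',tp.mean(0),'bb',np.percentile(q[:,:2],[1,99],axis=0).ravel())
for nm,x,y in(('jar',.46,-.02),('mill',.43,.255),('orange',.3,.205),('green',.69,-.155),('cream',.555,.355),('cup',.47,-.36),('salt',.52,-.44)):
    obj(nm+' scene',Ps,x,y);obj(nm+' side',Pd,x,y)
```

```text
door scene (array([0.8745, 0.485 ]), np.float64(0.522654919644546), 1733, np.float64(0.002020145940685187))
door side (array([0.8716, 0.4901]), np.float64(0.522685607719837), 1450, np.float64(0.0022216537778047022))
scene edge range [-0.3695 -0.3663 -0.3637 -0.3568 -0.1306 -0.1206 -0.1171 -0.1148] 4380
side edge range [-0.2627 -0.257  -0.2493 -0.2366 -0.1133 -0.1103 -0.1088 -0.1079] 2347
scene top 0.27969163640127853 [-0.368  -0.3633 -0.1137 -0.0746] [-0.002   0.0048  0.4262  0.4333]
side top 0.28207992846459795 [-0.3583 -0.3202 -0.1052 -0.054 ] [-0.0016  0.0047  0.4265  0.4327]
jar scene 644 zmax 0.09605731873903257 topmean [ 0.4595 -0.0211  0.0938] bb [ 0.4276 -0.0534  0.4877  0.0072]
jar side 169 zmax 0.08941286538253981 topmean [0.4474 0.008  0.088 ] bb [ 0.4303 -0.0043  0.4668  0.0142]
mill scene none 0
mill side 604 zmax 0.13974122040960746 topmean [0.4354 0.2529 0.1395] bb [0.4074 0.2295 0.4417 0.2758]
orange scene 422 zmax 0.09582191981653207 topmean [0.3062 0.2166 0.0937] bb [0.2796 0.1812 0.3292 0.2443]
orange side 883 zmax 0.09859306438561123 topmean [0.3092 0.2182 0.0963] bb [0.2775 0.1868 0.3387 0.2491]
green scene 634 zmax 0.09575375796062247 topmean [ 0.6932 -0.14    0.0937] bb [ 0.6625 -0.1723  0.7207 -0.1129]
green side none 0
cream scene 11 zmax 0.10260078582004033 topmean [0.5988 0.3896 0.1015] bb [0.5805 0.3265 0.6059 0.3929]
cream side 421 zmax 0.11049780277025265 topmean [0.6057 0.3814 0.11  ] bb [0.5476 0.332  0.6122 0.3943]
cup scene 506 zmax 0.061097933568347584 topmean [ 0.4817 -0.36    0.0589] bb [ 0.4574 -0.4121  0.501  -0.3418]
cup side 348 zmax 0.06342379661531843 topmean [ 0.4818 -0.3574  0.0614] bb [ 0.4542 -0.4082  0.5002 -0.3317]
salt scene 562 zmax 0.08891465126421164 topmean [ 0.5311 -0.4398  0.0874] bb [ 0.4867 -0.4602  0.5467 -0.3915]
salt side 322 zmax 0.09219194975479403 topmean [ 0.5282 -0.436   0.0904] bb [ 0.4843 -0.4548  0.5403 -0.3927]
```

```bash
cat >> h.py <<'E'
YAW=np.arctan2(.4876,.873); N=np.array([np.cos(YAW),np.sin(YAW),0]); T_=np.array([-N[1],N[0],0]); Z=np.array([0,0,1.])
HINGE=.5227*N-.3665*T_            # world xy of hinge line
CO=HINGE+.111*N+.127*T_           # cupboard origin
def ori(yaw,tilt):
    n=np.array([np.cos(yaw),np.sin(yaw),0]);t=np.array([-n[1],n[0],0])
    return np.stack([np.cos(tilt)*n+np.sin(tilt)*Z,-t,np.sin(tilt)*n-np.cos(tilt)*Z],1)
def delta(pos,R,s=None,pr=True):
    s=s or robot.read_state();R0=Ro.from_rotvec(s['orientation']).as_matrix()
    r=np.r_[R0.T@(np.array(pos)-s['tool_pos']),Ro.from_matrix(R0.T@R).as_rotvec()]
    if pr:print(np.round(r,4).tolist())
    return r
def tcp(grasp,R): return np.array(grasp)+.008*R[:,2]
def cup(p): # world -> cupboard frame
    q=np.array(p)-CO;return np.array([q@N,q@T_,q[2]])
E
python3 - <<'E'
from h import *
print(HINGE,CO,np.degrees(YAW))
R=ori(YAW,np.radians(40));g=tcp([.4585,-.022,.055],R)-.13*R[:,2]
print(g);delta(g,R)
A=np.load('scene0.npz');P=cloud('scene',A['d']).reshape(-1,3)
q=P[(abs(P[:,2])<.006)&(abs(P[:,1])<.15)&(P[:,0]<.6)];print('worktop x min',np.percentile(q[:,0],[0,1,5]))
E
```

```text
[ 0.63505973 -0.0650898   0.        ] [0.67003958 0.09991448 0.        ] 29.18483420415344
[ 0.39003525 -0.06023988  0.14845742]
[0.3642, -0.4481, 0.0812, 0.0934, 0.6939, -0.2566]
worktop x min [-0.15046031 -0.14809233 -0.13904612]
```

Request:
{"api": "move_arm", "payload": {"deltas": [0.36,-0.44,-0.02,0.09,0.69,-0.26,1,0.36,-0.44,-0.02,0.09,0.69,-0.26,1,0.36,-0.44,-0.02,0.09,0.69,-0.26,1,0.36,-0.44,-0.02,0.09,0.69,-0.26,1,0.36,-0.44,-0.02,0.09,0.69,-0.26,1,0.36,-0.44,-0.02,0.09,0.69,-0.26,1,0.36,-0.44,-0.02,0.09,0.69,-0.26,1,0.36,-0.44,-0.02,0.09,0.69,-0.26,1,0.36,-0.44,-0.02,0.09,0.69,-0.26,1,0.36,-0.44,-0.02,0.09,0.69,-0.26,1,0.36,-0.44,0.04,0.09,0.69,-0.26,1,0.36,-0.44,0.08,0.09,0.69,-0.26,1]}}

```text
t: 2.3
tool_pos: [0.3918, -0.0743, 0.1821]
orientation: [-2.726, -0.716, -0.949]
force: [-0.7, 0.9, -0.2]
opening: 0.0932
gripper_force: 0.0
```

Run:
```python
from h import *
np.set_printoptions(precision=4,suppress=True)
rgb,d,s=snap('wrist','w1.png');print(s['t'],s['tool_pos'],s['q'],s['force'])
P=cloud('wrist',d,s).reshape(-1,3)
for nm,x,y in(('jar',.4585,-.022),):
    m=(d.ravel()>0)&(np.hypot(P[:,0]-x,P[:,1]-y)<.06)&(P[:,2]>.02)&(P[:,2]<.2);q=P[m]
    print(m.sum(),np.percentile(q[:,2],99)); tp=q[q[:,2]>.08]
    print((np.percentile(tp[:,:2],1,axis=0)+np.percentile(tp[:,:2],99,axis=0))/2,tp.mean(0))
for r in robot.recognise('wrist','jam_jar')[:3]:print(r)
delta(tcp([.4585,-.022,.055],ori(YAW,np.radians(40))),ori(YAW,np.radians(40)))
```

```text
2.3 [ 0.3918 -0.0743  0.1821] [-0.958  -0.8915  2.497   0.6696  1.4824  0.056 ] [-0.6935  0.8745 -0.2465]
7603 0.09702438546612635
[ 0.4597 -0.0185] [ 0.4583 -0.0192  0.0948]
{'uv': [12.7, 263.6], 'confidence': 0.85}
{'uv': [300.8, 229.8], 'confidence': 0.84}
{'uv': [532.5, 94.0], 'confidence': 0.73}
[-0.0138, -0.012, 0.1599, -0.0041, 0.027, 0.0027]
```

View pics/w1.png

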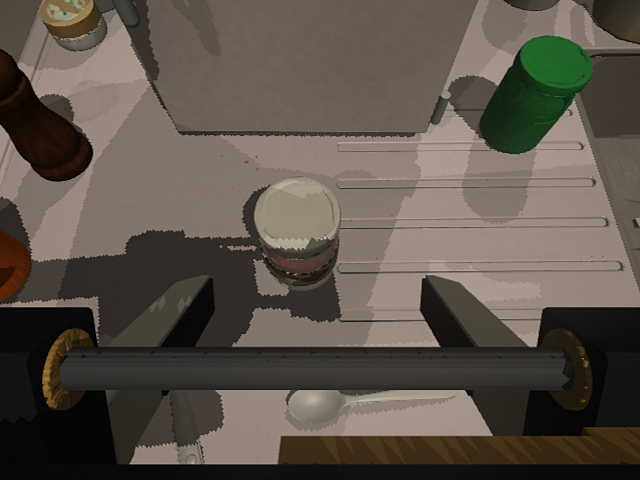

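Wrist picture: the chosen jar (white lid, red jam) is at (298,232). Green is at (540,90), orange at (10,270) and the mill at (35,120), so the choice is right. At this reach a 40° tilt hits the joint limits, so the first pick will be top-down.

Run:
```python
from h import *
R=ori(YAW,0)
delta([.459,-.0195,.16],R);delta([.459,-.0195,.047],R)
# check wrist model
import itertools
S=[([-1.4144,.1304,1.4882,0,1.523,-.0854],[3.1187,.3789,0])];s=robot.read_state();S.append((s['q'],s['orientation']))
E=lambda a,x:Ro.from_euler(a,x).as_matrix()
for s4,s6,c in itertools.product((1,-1),(1,-1),(0,np.pi/2,np.pi,-np.pi/2)):
    e=[np.degrees(Ro.from_matrix((E('z',q[0])@E('y',q[1]+q[2])@E('z',s4*q[3])@E('y',q[4])@E('z',s6*q[5]+c)).T@Ro.from_rotvec(o).as_matrix()).magnitude()) for q,o in S]
    if max(e)<40:print(s4,s6,c,e)
```

```text
[0.0526, -0.0142, 0.0707, -0.003, -0.6711, 0.004]
[-0.0177, -0.014, 0.1592, -0.003, -0.6711, 0.004]
1 1 1.5707963267948966 [np.float64(0.001881237441989187), np.float64(2.5192210802792234e-14)]
1 -1 1.5707963267948966 [np.float64(9.786375822308885), np.float64(6.619747703562656)]
```

Request:
{"api": "move_arm", "payload": {"deltas": [0.053,-0.014,0.07,0,-0.67,0,1,0.053,-0.014,0.07,0,-0.67,0,1,0.053,-0.014,0.07,0,-0.67,0,1,0.053,-0.014,0.07,0,-0.67,0,1,0.053,-0.014,0.07,0,-0.67,0,1,0.053,-0.014,0.07,0,-0.67,0,1,0.035,-0.014,0.093,0,-0.67,0,1,0.018,-0.014,0.115,0,-0.67,0,1,0,-0.014,0.137,0,-0.67,0,1,-0.017,-0.014,0.159,0,-0.67,0,1,-0.017,-0.014,0.159,0,-0.67,0,1], "squeeze": 25}}

```text
t: 3.78
tool_pos: [0.4572, -0.0196, 0.0459]
orientation: [-3.035, -0.795, 0.002]
force: [0.1, 0.3, -0.6]
opening: 0.0929
gripper_force: 0.0
```

Request:
{"api": "move_arm", "payload": {"deltas": [0,0,0,0,0,0,0.5,0,0,0,0,0,0,0.5,0,0,0,0,0,0,0.5,0,0,0,0,0,0,0.5]}}

```text
t: 4.28
tool_pos: [0.4604, -0.0189, 0.0484]
orientation: [-3.037, -0.8, -0.005]
force: [-0.7, -0.0, 6.1]
opening: 0.0635
gripper_force: 25.0
```

Run:
```python
from h import *
s=robot.read_state();print(s['q'],cup([*s['tool_pos']]))
R=ori(YAW,0)
delta([.459,-.0195,.10],R);delta([.42,.15,.10],R);delta([.42,.15,.048],R)
# position model fit
from scipy.optimize import least_squares
S=[([-1.4144,.1304,1.4882,0,1.523,-.0854],[.1437,-.5825,.2297],[3.1187,.3789,0]),([-0.958,-0.8915,2.497,0.6696,1.4824,0.056],[.3918,-.0743,.1821],[-2.726,-.716,-.949]),(s['q'],s['tool_pos'],s['orientation'])]
def res(p):
    a1,z0,l2,l3,L,o=p;r=[]
    for q,x,v in S:
        w=np.array(x)-L*Ro.from_rotvec(v).as_matrix()[:,2]
        A=q[1]+q[2];R_=a1+l2*np.sin(q[1])+l3*np.sin(A)-o*np.cos(A)
        r+=[w[0]-R_*np.cos(q[0]),w[1]-R_*np.sin(q[0]),w[2]-(z0+l2*np.cos(q[1])+l3*np.cos(A)+o*np.sin(A))]
    return r
f=least_squares(res,[.05,.3,.38,.5,.4,0]);print(f.x,f.cost)
```

```text
[-0.15405195 -0.07953029  2.048074    0.00217861  1.17078465  0.90071679] [-0.24098611 -0.00153003  0.04843138]
[-0.0013, -0.0002, -0.0516, -0.0002, -0.003, 0.0058]
[0.0482, -0.1669, -0.0514, -0.0002, -0.003, 0.0058]
[0.0481, -0.1669, 0.0006, -0.0002, -0.003, 0.0058]
[ 0.02000453  0.38529062  0.38018411  0.53476233  0.44649063 -0.06721029] 0.0026646038386620415
```

Request:
{"api": "move_arm", "payload": {"deltas": [0,0,-0.03,0,0,0,0.5,0,0,-0.05,0,0,0,0.5,0.012,-0.04,-0.05,0,0,0,0.5,0.024,-0.08,-0.05,0,0,0,0.5,0.036,-0.125,-0.05,0,0,0,0.5,0.048,-0.167,-0.05,0,0,0,0.5,0.048,-0.167,-0.05,0,0,0,0.5,0.048,-0.167,-0.03,0,0,0,0.5,0.048,-0.167,-0.012,0,0,0,0.5,0.048,-0.167,-0.003,0,0,0,0.5,0.048,-0.167,0,0,0,0,0.5,0.048,-0.167,0,0,0,0,0.5]}}

```text
t: 5.78
tool_pos: [0.4191, 0.1496, 0.0485]
orientation: [-3.037, -0.8, -0.001]
force: [-6.7, -2.2, 6.0]
opening: 0.0632
gripper_force: 25.0
```

Request:
{"api": "move_arm", "payload": {"deltas": [0,0,0,0,0,0,0.88,0,0,0,0,0,0,0.88,0,0,0,0,0,0,0.88,0,0,-0.05,0,0,0,0.88,0,0,-0.11,0,0,0,0.88,0,0,-0.17,0,0,0,0.88,0,0,-0.23,0,0,0,0.88,0,0,-0.26,0,0,0,0.88,0,0,-0.26,0,0,0,0.88]}}

```text
t: 6.9
tool_pos: [0.4204, 0.1499, 0.3111]
orientation: [-3.037, -0.8, -0.012]
force: [1.0, 0.8, -0.6]
opening: 0.0819
gripper_force: 0.0
```

Run:
```python
from h import *
np.set_printoptions(precision=4,suppress=True)
rgb,d,s=snap('wrist','w2.png');print(s['t'],s['tool_pos'],s['q'])
P=cloud('wrist',d,s).reshape(-1,3);ok=d.ravel()>0
m=ok&(np.hypot(P[:,0]-.42,P[:,1]-.15)<.06)&(P[:,2]>.085)&(P[:,2]<.12);q=P[m]
print('jar',m.sum(),q.mean(0),(np.percentile(q[:,:2],1,axis=0)+np.percentile(q[:,:2],99,axis=0))/2)
C=(P-CO)@np.stack([N,T_,Z],1)
# handle points
m=ok&(C[:,2]>.17)&(C[:,2]<.275)&(C[:,0]<-.13)&(C[:,0]>-.18)&(C[:,1]>.05)&(C[:,1]<.14)
print('handle',m.sum(),np.percentile(C[m],[2,50,98],axis=0))
# from side/scene
for n in('side','scene'):
    B=np.load(n+'0.npz');Q=cloud(n,B['d']).reshape(-1,3);C=(Q-CO)@np.stack([N,T_,Z],1)
    m=(C[:,2]>.20)&(C[:,2]<.245)&(C[:,0]<-.13)&(C[:,0]>-.18)&(C[:,1]>.05)&(C[:,1]<.14)
    if m.sum():print(n,m.sum(),np.percentile(C[m],[5,50,95],axis=0))
    m=(abs(C[:,0]+.111)<.006)&(C[:,2]>.05)&(C[:,2]<.26);print(np.percentile(C[m][:,1],[1,99]))
for r in robot.recognise('wrist','door_handle')[:2]:print(r)
```

```text
6.9 [0.4204 0.1499 0.3111] [ 0.2265 -0.3203  1.7639  0.0013  1.6903  1.2823]
jar 3366 [0.4208 0.152  0.095 ] [0.4204 0.1517]
handle 1828 [[-0.1544  0.0953  0.189 ]
 [-0.1459  0.1015  0.2574]
 [-0.1309  0.1044  0.272 ]]
side 57 [[-0.1591  0.0939  0.2032]
 [-0.1542  0.1001  0.2224]
 [-0.1501  0.1042  0.242 ]]
[-1.1802  0.1292]
scene 46 [[-0.1591  0.0913  0.2034]
 [-0.1548  0.0956  0.2217]
 [-0.1474  0.1017  0.2434]]
[-0.2415  1.6912]
{'uv': [482.8, 102.0], 'confidence': 0.56}
```

View pics/w2.png

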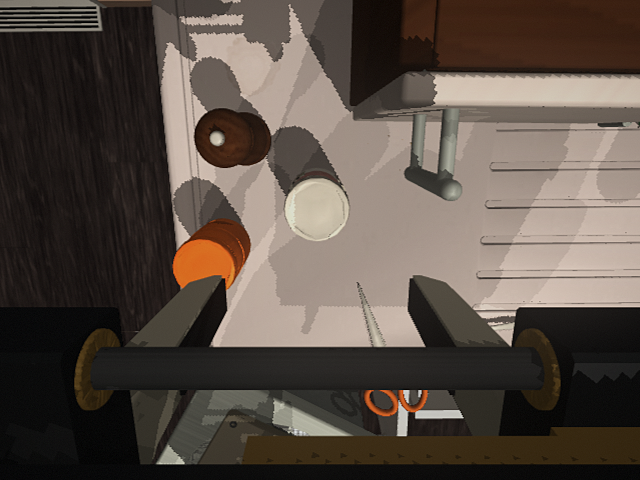

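The jar now stands upright at px (317,210), out of the sweep. The handle bar's top is at (452,188).

Run:
```python
from h import *
hp=CO-.151*N+.098*T_;R=ori(YAW,0);print(hp)
print('r from hinge to jar',np.hypot(*(np.array([.4205,.1518])-HINGE[:2])))
delta([hp[0],hp[1],.325],R);delta([hp[0],hp[1],.235],R)
```

```text
[0.49042125 0.11184158 0.        ]
r from hinge to jar 0.30508533310070435
[0.0437, 0.068, -0.0179, -0.0009, -0.0015, 0.0057]
[0.0436, 0.0681, 0.0721, -0.0009, -0.0015, 0.0057]
```

Request:
{"api": "move_arm", "payload": {"deltas": [0.044,0.068,-0.018,0,0,0.005,1,0.044,0.068,-0.018,0,0,0.005,1,0.044,0.068,-0.018,0,0,0.005,1,0.044,0.068,0.02,0,0,0.005,1,0.044,0.068,0.055,0,0,0.005,1,0.044,0.068,0.072,0,0,0.005,1,0.044,0.068,0.072,0,0,0.005,0,0.044,0.068,0.072,0,0,0.005,0,0.044,0.068,0.072,0,0,0.005,0,0.044,0.068,0.072,0,0,0.005,0,0.044,0.068,0.072,0,0,0.005,0,0.044,0.068,0.072,0,0,0.005,0], "squeeze": 40}}

```text
t: 8.5
tool_pos: [0.4909, 0.1122, 0.2359]
orientation: [-3.039, -0.792, -0.003]
force: [0.3, 0.9, -0.2]
opening: 0.0376
gripper_force: 0.0
```

Run:
```python
from h import *
s=robot.read_state();print(s['t'],s['tool_pos'],cup(s['tool_pos']),s['opening'],s['gripper_force'],s['force'])
h0=np.array([s['tool_pos'][0],s['tool_pos'][1],0]);v=h0-HINGE
R0=Ro.from_rotvec(s['orientation']).as_matrix()
for th in[.03,.06,.1,.2,.35,.5,.65,.8,.95,1.1,1.25,1.4,1.55,1.7,1.8]:
    Rz=Ro.from_rotvec([0,0,th]).as_matrix();p=HINGE+Rz@v;p[2]=s['tool_pos'][2]
    r=delta(p,Rz@R0,s,False);print(th,np.round(r,3).tolist(),np.round(p,3))
```

```text
8.5 [0.49089253 0.11218738 0.23591845] [-0.15041992  0.0980721   0.23591845] 0.03756744975139965 0.0 [ 0.28474636  0.94084959 -0.20239629]
0.03 [-0.007, 0.001, -0.0, 0.0, -0.0, -0.03] [0.486 0.108 0.236]
0.06 [-0.013, 0.003, -0.0, 0.0, -0.0, -0.06] [0.481 0.103 0.236]
0.1 [-0.022, 0.005, -0.0, 0.0, -0.0, -0.1] [0.474 0.097 0.236]
0.2 [-0.044, 0.012, -0.0, 0.0, -0.0, -0.2] [0.459 0.08  0.236]
0.35 [-0.075, 0.027, -0.0, 0.001, -0.0, -0.35] [0.439 0.052 0.236]
0.5 [-0.103, 0.046, -0.0, 0.001, -0.0, -0.5] [0.424 0.021 0.236]
0.65 [-0.128, 0.07, -0.0, 0.001, -0.001, -0.65] [ 0.413 -0.011  0.236]
0.8 [-0.15, 0.096, -0.0, 0.002, -0.001, -0.8] [ 0.407 -0.045  0.236]
0.95 [-0.167, 0.126, -0.0, 0.002, -0.001, -0.95] [ 0.407 -0.079  0.236]
1.1 [-0.179, 0.158, -0.0, 0.002, -0.001, -1.1] [ 0.412 -0.113  0.236]
1.25 [-0.187, 0.191, -0.001, 0.003, -0.001, -1.25] [ 0.421 -0.146  0.236]
1.4 [-0.189, 0.226, -0.001, 0.003, -0.001, -1.4] [ 0.436 -0.177  0.236]
1.55 [-0.187, 0.26, -0.001, 0.003, -0.001, -1.55] [ 0.455 -0.206  0.236]
1.7 [-0.179, 0.293, -0.001, 0.004, -0.001, -1.7] [ 0.478 -0.231  0.236]
1.8 [-0.171, 0.314, -0.001, 0.004, -0.001, -1.8] [ 0.495 -0.246  0.236]
```

Fingers are still closing, so I finish the grip, then pull.

Request:
{"api": "move_arm", "payload": {"deltas": [0,0,0,0,0,0,0,0,0,0,0,0,0,0,0,0,0,0,0,0,0,0,0,0,0,0,0,0,0,0,0,0,0,0,0]}}

```text
t: 9.12
tool_pos: [0.491, 0.112, 0.2358]
orientation: [-3.039, -0.792, -0.003]
force: [2.5, -3.4, -1.8]
opening: 0.0106
gripper_force: 40.0
```

Request:
{"api": "move_arm", "payload": {"deltas": [-0.007,0.001,0,0,0,-0.03,0,-0.013,0.003,0,0,0,-0.06,0,-0.022,0.005,0,0,0,-0.1,0,-0.044,0.012,0,0,0,-0.2,0,-0.044,0.012,0,0,0,-0.2,0]}}

```text
t: 9.75
tool_pos: [0.458, 0.0793, 0.2358]
orientation: [-2.945, -1.092, -0.003]
force: [3.0, -3.1, -2.4]
opening: 0.0102
gripper_force: 40.0
```

Run:
```python
from h import *
s=robot.read_state();print(s['t'],cup(s['tool_pos']),s['opening'],s['gripper_force'],s['force'],s['q'])
rgb,d,s=snap('side');Q=cloud('side',d).reshape(-1,3);v=Q-HINGE
C=np.stack([-v@N,v@T_,Q[:,2]],1)
a=np.arctan2(C[:,0],C[:,1]);r=np.hypot(C[:,0],C[:,1]);m=(r>.12)&(r<.2)&(Q[:,2]>.05)&(Q[:,2]<.16)&(a<.6)&(a>-.1);print(m.sum(),np.percentile(a[m],[5,50,95]))
```

```text
9.75 [-0.19516388  0.08538721  0.23575062] 0.010188822534592652 39.99856889247894 [ 2.96888625 -3.08600045 -2.42794895] [ 6.03405286e-02 -2.48269079e-01  1.84091586e+00  9.00846090e-04
  1.54693170e+00  9.20718888e-01]
24 [0.18308687 0.20402059 0.23072566]
```

Run:
```python
from h import *
s=robot.read_state()
v=np.array([*s['tool_pos'][:2],0])-HINGE;R0=Ro.from_rotvec(s['orientation']).as_matrix()
for a in np.r_[.12,np.arange(.27,1.6,.15),1.58]:
    Rz=Ro.from_rotvec([0,0,a]).as_matrix();p=HINGE+Rz@v;p[2]=s['tool_pos'][2]
    r=delta(p,Rz@R0,s,False);print(round(.2+a,2),np.round(r,3)[[0,1,5]].tolist())
```

```text
0.32 [-0.027, 0.006, -0.12]
0.47 [-0.059, 0.019, -0.27]
0.62 [-0.088, 0.036, -0.42]
0.77 [-0.115, 0.057, -0.57]
0.92 [-0.138, 0.082, -0.72]
1.07 [-0.158, 0.11, -0.87]
1.22 [-0.173, 0.141, -1.02]
1.37 [-0.183, 0.174, -1.17]
1.52 [-0.188, 0.208, -1.32]
1.67 [-0.188, 0.242, -1.47]
1.78 [-0.185, 0.267, -1.58]
```

Request:
{"api": "move_arm", "payload": {"deltas": [-0.027,0.006,0,0,0,-0.12,0,-0.059,0.019,0,0,0,-0.27,0,-0.088,0.036,0,0,0,-0.42,0,-0.115,0.057,0,0,0,-0.57,0,-0.138,0.082,0,0,0,-0.72,0,-0.158,0.11,0,0,0,-0.87,0,-0.173,0.141,0,0,0,-1.02,0,-0.183,0.174,0,0,0,-1.17,0,-0.188,0.208,0,0,0,-1.32,0,-0.188,0.242,0,0,0,-1.47,0,-0.185,0.267,0,0,0,-1.58,0,-0.185,0.267,0,0,0,-1.58,0]}}

```text
t: 11.3
tool_pos: [0.4932, -0.2439, 0.2357]
orientation: [1.297, 2.86, 0.003]
force: [-2.6, -2.6, 4.3]
opening: 0.0104
gripper_force: 40.0
```

Request:
{"api": "move_arm", "payload": {"deltas": [0,0,0,0,0,0,0.6,0,0,0,0,0,0,0.6,0,0,0,0,0,0,0.6,0,0,0,0,0,0,0.6,0,0,-0.04,0,0,0,0.6,0,0,-0.1,0,0,0,0.8,0,0,-0.15,0,0,0,0.8,0,0,-0.15,0,0,0,0.8]}}

```text
t: 12.3
tool_pos: [0.4932, -0.2438, 0.391]
orientation: [1.293, 2.852, 0.001]
force: [0.2, 0.4, -0.6]
opening: 0.0743
gripper_force: 0.0
```

Run:
```python
from h import *
np.set_printoptions(precision=4,suppress=True)
s=robot.read_state();print(s['t'],s['tool_pos'],s['q'],s['force'])
ok={}
for n in('side','scene'):
    rgb,d,_=snap(n,n+'3.png');Q=cloud(n,d).reshape(-1,3);k=d.ravel()>0
    v=Q-HINGE;a=np.arctan2(-v@N,v@T_);r=np.hypot(v@N,v@T_)
    m=k&(r>.1)&(r<.25)&(Q[:,2]>.12)&(Q[:,2]<.27)&(a>1.4)&(a<2.1);print(n,'door',m.sum(),np.percentile(a[m],[5,50,95]) if m.sum() else '')
    C=(Q-CO)@np.stack([N,T_,Z],1)
    m=k&(C[:,0]>-.08)&(C[:,0]<.08)&(abs(C[:,1])<.108)&(C[:,2]>.035)&(C[:,2]<.25)
    print(n,'inside',m.sum(),np.percentile(C[m],[1,50,99],axis=0) if m.sum()>5 else '')
    for x in robot.recognise(n,'spice_jar')[:3]:
        u,w=np.round(x['uv']).astype(int);print(x,cup(world(n,(u,w),d[w,u])))
from scipy.optimize import least_squares
S=[([-1.4144,.1304,1.4882,0,1.523,-.0854],[.1437,-.5825,.2297],[3.1187,.3789,0]),([-0.958,-0.8915,2.497,0.6696,1.4824,0.056],[.3918,-.0743,.1821],[-2.726,-.716,-.949]),([-0.15405195,-0.07953029,2.048074,0.00217861,1.17078465,0.90071679],[.4604,-.0189,.0484],[-3.037,-.8,-.005]),([0.2265,-.3203,1.7639,.0013,1.6903,1.2823],[.4204,.1499,.3111],[-3.037,-.8,-.012]),(s['q'],s['tool_pos'],s['orientation'])]
def res(p):
    a1,z0,l2,l3,L,o,dd=p;r=[]
    for q,x,v in S:
        w=np.array(x)-L*Ro.from_rotvec(v).as_matrix()[:,2]
        A=q[1]+q[2];R_=a1+l2*np.sin(q[1])+l3*np.sin(A)-o*np.cos(A);c,s_=np.cos(q[0]),np.sin(q[0])
        r+=[w[0]-R_*c+dd*s_,w[1]-R_*s_-dd*c,w[2]-(z0+l2*np.cos(q[1])+l3*np.cos(A)+o*np.sin(A))]
    return r
f=least_squares(res,[.05,.3,.38,.5,.4,0,.05]);print(f.x,f.cost)
```

```text
12.3 [ 0.4932 -0.2438  0.391 ] [-0.5537 -0.022   1.3553  0.0022  1.7988 -1.2725] [ 0.2483  0.4355 -0.5907]
side door 1017 [1.6323 1.7033 1.7408]
side inside 3 
{'uv': [316.7, 219.7], 'confidence': 0.61} [-0.0859 -0.1146  0.1875]
{'uv': [449.6, 262.5], 'confidence': 0.24} [-0.3968 -0.3995  0.0555]
scene door 1013 [1.7683 1.7829 1.9682]
scene inside 49 [[-0.0799  0.0176  0.0908]
 [ 0.0777  0.0928  0.1785]
 [ 0.0799  0.1078  0.2499]]
{'uv': [249.0, 229.1], 'confidence': 0.54} [-0.1471  0.2385  0.0868]
[-0.0001  0.3184  0.3691  0.5535  0.3666 -0.0617  0.0512] 4.05674628379807e-09
```

```bash
cat >> h.py <<'E'
from scipy.optimize import least_squares
LO=np.array([-2.96,-.89,.02,-1.34,0,-2.66]);HI=np.array([2.96,2.26,2.5,4.48,2.73,2.66])
_a,_z,_l2,_l3,_L,_o,_d=[0,.3184,.3691,.5535,.3666,-.0617,.0512]
def fk(q):
    A=q[1]+q[2];E=lambda a,x:Ro.from_euler(a,x).as_matrix()
    R=E('z',q[0])@E('y',A)@E('z',q[3])@E('y',q[4])@E('z',q[5]+np.pi/2)
    r=_a+_l2*np.sin(q[1])+_l3*np.sin(A)-_o*np.cos(A);c,s=np.cos(q[0]),np.sin(q[0])
    return np.array([r*c-_d*s,r*s+_d*c,_z+_l2*np.cos(q[1])+_l3*np.cos(A)+_o*np.sin(A)])+_L*R[:,2],R
def ik(pos,R,q0):
    def f(q):
        p,r=fk(q);return np.r_[(p-pos)*5,Ro.from_matrix(r.T@R).as_rotvec()]
    s=least_squares(f,np.clip(q0,LO+.01,HI-.01),bounds=(LO,HI));return s.x,np.abs(s.fun).max()
def orif(yaw,tilt,flip=False):
    R=ori(yaw,tilt)
    if flip:R=R*np.array([-1,-1,1])
    return R
def W(c): return CO+c[0]*N+c[1]*T_+c[2]*Z   # cupboard -> world
E
python3 - <<'E'
from h import *
np.set_printoptions(precision=3,suppress=True)
q0=robot.read_state()['q']
for flip in(0,1):
  for tilt in(30,40,50):
    for c in((-.13,0,.2),(-.2,0,.25),(-.12,0,.3),(-.03,0,.092),(-.05,0,.092)):
        q,e=ik(W(c),orif(YAW,np.radians(tilt),flip),q0);print(flip,tilt,c,q,round(e,3))
E
```

```text
0 30 (-0.13, 0, 0.2) [-0.261 -0.395  2.112  0.408  1.069  0.667] 0.0
0 30 (-0.2, 0, 0.25) [-0.402 -0.611  2.166  0.426  1.273  0.598] 0.0
0 30 (-0.12, 0, 0.3) [-0.244 -0.421  1.949  0.37   1.237  0.763] 0.0
0 30 (-0.03, 0, 0.092) [-0.114 -0.004  1.986  0.433  0.769  0.692] 0.0
0 30 (-0.05, 0, 0.092) [-0.14  -0.052  2.033  0.444  0.78   0.663] 0.0
0 40 (-0.13, 0, 0.2) [-0.363 -0.501  2.255  0.628  0.993  0.454] 0.0
0 40 (-0.2, 0, 0.25) [-0.536 -0.733  2.304  0.628  1.242  0.418] 0.0
0 40 (-0.12, 0, 0.3) [-0.342 -0.544  2.1    0.559  1.146  0.6  ] 0.0
0 40 (-0.03, 0, 0.092) [-0.184 -0.065  2.123  0.746  0.651  0.37 ] 0.0
0 40 (-0.05, 0, 0.092) [-0.215 -0.113  2.168  0.754  0.672  0.342] 0.0
0 50 (-0.13, 0, 0.2) [-0.469 -0.57   2.384  0.885  0.964  0.2  ] 0.0
0 50 (-0.2, 0, 0.25) [-0.675 -0.825  2.435  0.844  1.252  0.226] 0.0
0 50 (-0.12, 0, 0.3) [-0.444 -0.643  2.244  0.782  1.09   0.405] 0.0
0 50 (-0.03, 0, 0.092) [-0.257 -0.074  2.234  1.166  0.616 -0.07 ] 0.0
0 50 (-0.05, 0, 0.092) [-0.293 -0.121  2.277  1.157  0.645 -0.084] 0.0
1 30 (-0.13, 0, 0.2) [-0.261 -0.395  2.112  0.408  1.
[... 310 characters left out ...]
, 0.2) [-0.351 -0.504  2.252  0.609  0.989 -2.66 ] 0.008
1 40 (-0.2, 0, 0.25) [-0.503 -0.743  2.3    0.589  1.227 -2.66 ] 0.019
1 40 (-0.12, 0, 0.3) [-0.342 -0.544  2.1    0.559  1.146 -2.541] 0.0
1 40 (-0.03, 0, 0.092) [-0.156 -0.071  2.111  0.659  0.642 -2.66 ] 0.03
1 40 (-0.05, 0, 0.092) [-0.177 -0.122  2.154  0.648  0.658 -2.66 ] 0.037
1 50 (-0.13, 0, 0.2) [-0.354 -0.631  2.376  0.693  0.888 -2.66 ] 0.074
1 50 (-0.2, 0, 0.25) [-0.544 -0.89   2.424  0.688  1.173 -2.66 ] 0.074
1 50 (-0.12, 0, 0.3) [-0.411 -0.656  2.238  0.729  1.071 -2.66 ] 0.022
1 50 (-0.03, 0, 0.092) [-0.126 -0.131  2.194  0.729  0.517 -2.66 ] 0.131
1 50 (-0.05, 0, 0.092) [-0.148 -0.188  2.241  0.718  0.534 -2.66 ] 0.135
```

Run:
```python
from h import *
R=orif(YAW,np.radians(50));s=robot.read_state()
for c in((-.2,0,.37),(-.2,0,.25)):
    p=W(c);q,e=ik(p,R,s['q']);print(p,q.round(3),e);delta(p,R)
```

```text
[0.49542934 0.00238876 0.37      ] [-0.675 -0.844  2.228  0.803  1.405  0.396] 2.918412406794356e-10
[0.1817, 0.1645, 0.0141, -0.7726, 0.6207, 1.6522]
[0.49542934 0.00238876 0.25      ] [-0.675 -0.825  2.435  0.844  1.252  0.226] 1.292828926578444e-13
[0.1813, 0.1643, 0.1341, -0.7726, 0.6207, 1.6522]
```

Request:
{"api": "move_arm", "payload": {"deltas": [0.18,0.165,0,-0.773,0.62,1.652,0.8,0.18,0.165,0,-0.773,0.62,1.652,0.8,0.18,0.165,0,-0.773,0.62,1.652,0.8,0.18,0.165,0,-0.773,0.62,1.652,0.8,0.18,0.165,0,-0.773,0.62,1.652,0.8,0.18,0.165,0,-0.773,0.62,1.652,0.8,0.18,0.165,0,-0.773,0.62,1.652,0.8,0.18,0.165,0,-0.773,0.62,1.652,0.8,0.18,0.165,0,-0.773,0.62,1.652,0.8,0.18,0.165,0.05,-0.773,0.62,1.652,0.8,0.18,0.165,0.1,-0.773,0.62,1.652,0.8,0.18,0.165,0.134,-0.773,0.62,1.652,0.8]}}

```text
t: 14.0
tool_pos: [0.4959, 0.0022, 0.2463]
orientation: [-2.584, -0.67, -1.203]
force: [-0.2, -1.0, 0.9]
opening: 0.0744
gripper_force: 0.0
```

Run:
```python
from h import *
np.set_printoptions(precision=4,suppress=True)
rgb,d,s=snap('wrist','w4.png');print(s['t'],cup(s['tool_pos']),s['q'])
np.savez('w4.npz',rgb=rgb,d=d,pos=s['tool_pos'],ori=s['orientation'])
P=cloud('wrist',d,s).reshape(-1,3);C=(P-CO)@np.stack([N,T_,Z],1);k=d.ravel()>0
m=k&(C[:,0]>-.085)&(C[:,0]<.078)&(abs(C[:,1])<.108)&(C[:,2]>.035)&(C[:,2]<.25)
print('inside',m.sum(),np.percentile(C[m],[1,50,99],axis=0) if m.sum()>5 else '')
t=m&(C[:,2]>.12);print(t.sum(),np.percentile(C[t],[2,50,98],axis=0) if t.sum() else '')
for x in robot.recognise('wrist','spice_jar')[:3]:
    u,w=np.round(x['uv']).astype(int);print(x,cup(world('wrist',(u,w),d[w,u],s)))
```

```text
14.0 [-0.1997 -0.0004  0.2463] [-0.6728 -0.8196  2.438   0.8446  1.2444  0.2226]
inside 4674 [[-0.0848 -0.0173  0.0375]
 [ 0.0197  0.0108  0.1266]
 [ 0.0565  0.1073  0.2407]]
2579 [[-0.0848 -0.015   0.1215]
 [ 0.0186  0.0202  0.1338]
 [ 0.0562  0.1073  0.2405]]
{'uv': [312.1, 166.0], 'confidence': 0.57} [0.0162 0.0051 0.1131]
```

View pics/w4.png

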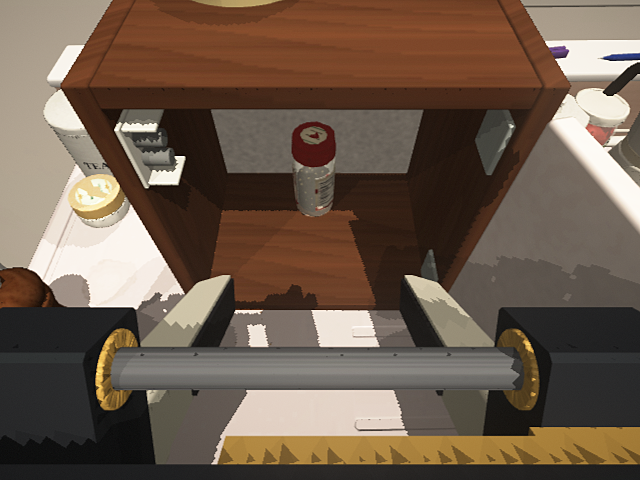

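Wrist picture: the spice jar (red cap) stands in the middle at px (313,165), cupboard about (0.03, 0.005). The catch is high on the left wall (150,150), so the jar goes to the right-front. Next: check joint feasibility for a tilted pick and the insertion.

Run:
```python
from h import *
np.set_printoptions(precision=3,suppress=True)
z=np.load('w4.npz');s={'tool_pos':z['pos'],'orientation':z['ori']};d=z['d'];rgb=z['rgb'].astype(int)
P=cloud('wrist',d,s).reshape(-1,3);C=(P-CO)@np.stack([N,T_,Z],1);f=rgb.reshape(-1,3)
m=(d.ravel()>0)&(C[:,0]>-.05)&(C[:,0]<.07)&(abs(C[:,1])<.06)&(C[:,2]>.126)&(C[:,2]<.145);print('spice cap',m.sum(),C[m].mean(0),np.percentile(C[m],[2,98],axis=0))
q0=robot.read_state()['q']
for tilt in(50,55,60):
  for ps in(-30,-40):
    R=orif(YAW+np.radians(ps),np.radians(tilt));h=R[:,2].copy();h[2]=0;h/=np.linalg.norm(h)
    g=W((-.05,-.05,.084));o=[]
    for b in(.22,.1,0):
        q,e=ik(tcp(g,R)-b*h,R,q0);o.append((q,round(e,3)))
    print(tilt,ps,o)
for tilt in(50,55,60):
  for w in(50,70,90,110,130):
    R=orif(np.radians(w),np.radians(tilt));p=tcp([.4205,.1518,.055],R);o=[ik(p-b*R[:,2],R,q0) for b in(.12,0)]
    print(tilt,w,[(q,round(e,3)) for q,e in o])
```

```text
spice cap 1212 [0.035 0.004 0.132] [[ 0.017 -0.015  0.127]
 [ 0.058  0.024  0.134]]
50 -30 [(array([ 0.162, -0.639,  2.5  , -0.32 ,  0.777,  1.977]), np.float64(0.314)), (array([-0.022, -0.427,  2.5  , -0.041,  0.266,  1.605]), np.float64(0.069)), (array([-0.041, -0.112,  2.3  ,  0.249,  0.084,  1.306]), np.float64(0.0))]
50 -40 [(array([ 0.453, -0.538,  2.5  , -0.722,  0.825,  2.66 ]), np.float64(0.19)), (array([ 0.163, -0.392,  2.5  , -0.883,  0.336,  2.66 ]), np.float64(0.027)), (array([ 0.066, -0.087,  2.259, -0.935,  0.22 ,  2.66 ]), np.float64(0.022))]
55 -30 [(array([ 0.327, -0.562,  2.5  , -0.632,  0.773,  2.393]), np.float64(0.318)), (array([ 0.011, -0.391,  2.5  , -0.295,  0.197,  1.88 ]), np.float64(0.115)), (array([-0.043, -0.099,  2.35 ,  2.817,  0.073, -1.263]), np.float64(0.0))]
55 -40 [(array([ 0.453, -0.538,  2.5  , -0.742,  0.815,  2.66 ]), np.float64(0.261)), (array([ 0.151, -0.39 ,  2.5  , -0.9  ,  0.313,  2.66 ]), np.float64(0.1)), (array([-0.04 , -0.114,  2.331,  0.187,  0.   ,  1.471]), np.float64(0.118))]
60 -30 [(array([ 0.425, -0.496,  2.5  , -0.835,  0.789,
[... 2126 characters left out ...]
 -0.055,  2.5  ,  1.205,  1.219, -0.752]), np.float64(0.121))]
60 70 [(array([-0.846, -0.09 ,  2.33 ,  0.865,  1.585, -0.81 ]), np.float64(0.0)), (array([-0.569,  0.044,  2.366,  1.059,  1.322, -0.832]), np.float64(0.0))]
60 90 [(array([-0.662,  0.242,  1.975,  0.759,  1.695, -0.883]), np.float64(0.0)), (array([-0.475,  0.283,  2.083,  0.883,  1.491, -0.896]), np.float64(0.0))]
60 110 [(array([-0.484,  0.493,  1.645,  0.65 ,  1.846, -0.94 ]), np.float64(0.0)), (array([-0.354,  0.474,  1.82 ,  0.725,  1.66 , -0.959]), np.float64(0.0))]
60 130 [(array([-0.309,  0.704,  1.336,  0.537,  2.012, -1.016]), np.float64(0.0)), (array([-0.22 ,  0.633,  1.582,  0.574,  1.823, -1.045]), np.float64(0.0))]
```

```bash
cat > plan.py <<'E'
from h import *
np.set_printoptions(precision=3,suppress=True)
def box(lo,hi):
    lo,hi=np.array(lo),np.array(hi);c,e=(lo+hi)/2,(hi-lo)/2
    def f(p):
        q=abs(p-c)-e;return np.linalg.norm(np.maximum(q,0),axis=1)+np.minimum(q.max(1),0)
    return f
B=[box((-.095,.115,0),(.095,.13,.28)),box((-.095,-.13,0),(.095,-.115,.28)),box((-.095,-.13,0),(.095,.13,.025)),box((-.095,-.13,.265),(.095,.13,.31)),box((.086,-.13,0),(.1,.13,.28)),box((-.096,.092,.2),(-.03,.13,.25))]
th=1.78;dr=box((0,-.254,.018),(.015,0,.276))
def door(p): # door local: a=inner normal, b=-along
    q=p-np.array([-.111,-.127,0]);inn=np.array([np.cos(th),np.sin(th),0]);al=np.array([-np.sin(th),np.cos(th),0])
    return dr(np.stack([q@inn,-(q@al),p[:,2]],1))
def spice(p): 
    r=np.hypot(p[:,0]-.035,p[:,1]-.004)-.0225;return np.maximum(r,p[:,2]-.131)
def grid(a,b,n): return np.stack(np.meshgrid(*[np.linspace(i,j,k) for i,j,k in zip(a,b,n)],indexing='ij'),-1).reshape(-1,3)
body=grid((-.0375,-.094,-.20),(.0375,.094,-.065),(4,13,8))
fing=np.vstack([grid((-.0075,s*.0315,-.065),(.0075,s*.056,.019),(2,3,8)) for s in(1,-1)])
fa=np.arange(0,6.28,.3);arm=np.array([[.05*np.cos(a),.05*np.sin(a),-z] for a in fa for z in np.linspace(.2,.36,6)])
cam=grid((.055,-.03,-.19),(.09,.03,-.149),(2,3,3))
def clear(pts,g,R): # g,R in cupboard frame
    p=pts@R.T+g;return min([f(p).min() for f in B+[door,spice]])
E
cat > scan.py <<'E'
from plan import *
q0=np.array([-.5,-.1,2.2,.8,1.2,-.3]);res=[]
for tilt in(40,45,50,55):
 for ps in(0,10,20,30,40):
  for x in(-.055,-.045,-.035):
   for y in(.03,.045,.055):
    Rc=orif(np.radians(ps),np.radians(tilt));h=Rc[:,2]*[1,1,0];h/=np.linalg.norm(h)
    c=[];
    for b in(0,.05,.1,.15,.2):
        g=np.array([x,y,.084+(.01 if b else 0)])-b*h
        c.append([clear(k,g,Rc) for k in(body,fing,arm,cam)])
    c=np.min(c,0)
    if c[:3].min()<.004: continue
    R=orif(YAW+np.radians(ps),np.radians(tilt));e=0;qq=q0
    for b in(0,.1,.18):
        gw=W((x,y,.084))-b*np.r_[R[:2,2]/np.linalg.norm(R[:2,2]),0]
        qq,ee=ik(tcp(gw,R),R,qq);e=max(e,ee);
        if b==0:qf=qq
    if e<.002:res.append((c[:3].min(),tilt,ps,x,y,c,qf,qq))
res.sort(key=lambda r:-r[0]-.3*min(r[4],.05))
for r in res[:14]:print(*r)
E
python3 scan.py
```

```text
0.00757655761305949 55 10 -0.055 0.03 [0.008 0.026 0.083 0.033] [-0.355 -0.01   2.266  1.319  0.817 -0.413] [-0.859 -0.255  2.481  1.077  1.195 -0.55 ]
```

```bash
sed -i 's/for b in(0,.05,.1,.15,.2)/for b in(0,.04,.08,.12)/; s/for b in(0,.1,.18)/for b in(0,.12)/; s/<.004: continue/<-.012: continue/; s/for ps in(0,10,20,30,40)/for ps in(-20,-10,0,10,20,30)/; s/(.03,.045,.055)/(-.055,-.045,-.035,.035,.045,.055)/; s/.3\*min(r\[4\],.05)/.5*min(abs(r[4]),.05)/;s/,.05))$/,.05))/' scan.py; python3 scan.py
```

```text
0.007090104532640865 50 20 -0.055 0.045 [0.007 0.011 0.044 0.016] [-0.342  0.039  2.154  1.103  0.928 -0.328] [-0.631 -0.077  2.268  1.003  1.132 -0.461]
0.005971212735571073 55 20 -0.055 0.045 [0.006 0.011 0.042 0.027] [-0.385  0.078  2.175  1.225  0.969 -0.469] [-0.68  -0.02   2.275  1.089  1.178 -0.577]
0.005907437757416103 45 20 -0.055 0.045 [0.006 0.011 0.05  0.003] [-0.297  0.014  2.125  0.971  0.901 -0.18 ] [-0.577 -0.12   2.253  0.908  1.095 -0.339]
0.005013294516553038 50 20 -0.045 0.045 [0.005 0.011 0.042 0.008] [-0.325  0.059  2.134  1.108  0.915 -0.319] [-0.607 -0.061  2.253  1.012  1.116 -0.45 ]
0.004856069496277593 55 10 -0.055 0.045 [0.005 0.011 0.096 0.033] [-0.329 -0.038  2.293  1.33   0.798 -0.406] [-0.652 -0.24   2.469  1.17   1.046 -0.475]
0.0014011211246429053 55 10 -0.055 0.055 [0.004 0.001 0.096 0.033] [-0.311 -0.056  2.31   1.337  0.784 -0.4  ] [-0.639 -0.272  2.493  1.172  1.039 -0.462]
0.003894402719483235 55 20 -0.045 0.045 [0.004 0.011 0.04  0.023] [-0.366  0.096  2.155  1.232  0.956 -0.462] [-0.656 -0.006  2.261  1.101  1.161 -0.567]
0.0009683270258177765
[... 361 characters left out ...]
09  0.041  2.151  1.113  0.904 -0.313] [-0.596 -0.085  2.276  1.016  1.109 -0.443]
0.0005827395314500702 55 20 -0.055 0.055 [0.016 0.001 0.052 0.027] [-0.369  0.06   2.194  1.233  0.957 -0.466] [-0.67  -0.044  2.299  1.094  1.171 -0.572]
0.0005827395314500702 55 20 -0.045 0.055 [0.007 0.001 0.05  0.023] [-0.351  0.079  2.174  1.24   0.944 -0.459] [-0.646 -0.03   2.285  1.106  1.154 -0.563]
0.00757655761305949 55 10 -0.055 0.035 [0.008 0.021 0.088 0.033] [-0.347 -0.019  2.275  1.323  0.811 -0.411] [-0.665 -0.21   2.444  1.168  1.052 -0.486]
0.0018175927033953938 55 20 -0.035 0.045 [0.002 0.01  0.037 0.015] [-0.349  0.114  2.135  1.239  0.944 -0.454] [-0.633  0.008  2.247  1.112  1.145 -0.559]
```

Run:
```python
from plan import *
s=robot.read_state()
R=orif(np.radians(80),np.radians(55));g=tcp([.4205,.1518,.056],R)
for b in(.12,0):
    p=g-b*R[:,2];print(p,ik(p,R,s['q']));delta(p,R)
R0=Ro.from_rotvec(s['orientation']).as_matrix();k=Ro.from_matrix(R0.T@R).as_rotvec();q=s['q']
for f in(.25,.5,.75,1):
    p=s['tool_pos']+f*(g-.12*R[:,2]-s['tool_pos']);q,e=ik(p,R0@Ro.from_rotvec(k*f).as_matrix(),q);print(f,q,round(e,3))
for tilt in(50,52,55):
 for ps in(15,20,25):
  for x,y in((-.05,.045),(-.053,.048),(-.05,.05)):
    Rc=orif(np.radians(ps),np.radians(tilt));h=Rc[:,2]*[1,1,0];h/=np.linalg.norm(h)
    print(tilt,ps,x,y,np.min([[clear(k,np.array([x,y,.084+(.01 if b else 0)])-b*h,Rc) for k in(body,fing,arm,cam)] for b in(0,.03,.06,.09,.12)],0))
```

```text
[0.405 0.061 0.12 ] (array([-0.708, -0.02 ,  2.176,  0.783,  1.602, -0.769]), np.float64(2.583426528257604e-11))
[-0.1281, -0.0947, 0.0421, 0.7, 0.0823, -0.5455]
[0.422 0.158 0.051] (array([-0.486,  0.083,  2.244,  0.923,  1.359, -0.784]), np.float64(7.731832131818e-11))
[-0.1409, -0.1705, 0.1342, 0.7, 0.0823, -0.5455]
0.25 [-0.752 -0.635  2.408  0.91   1.384 -0.095] 0.0
0.5 [-0.775 -0.421  2.345  0.902  1.484 -0.363] 0.0
0.75 [-0.756 -0.211  2.264  0.853  1.553 -0.585] 0.0
1 [-0.708 -0.02   2.176  0.783  1.602 -0.769] 0.0
50 15 -0.05 0.045 [0.001 0.011 0.071 0.016]
50 15 -0.053 0.048 [0.003 0.008 0.074 0.017]
50 15 -0.05 0.05 [0.    0.006 0.071 0.016]
50 20 -0.05 0.045 [0.006 0.011 0.043 0.013]
50 20 -0.053 0.048 [0.009 0.008 0.047 0.016]
50 20 -0.05 0.05 [0.006 0.006 0.048 0.013]
50 25 -0.05 0.045 [-0.007  0.011  0.013  0.008]
50 25 -0.053 0.048 [-0.007  0.008  0.017  0.011]
50 25 -0.05 0.05 [-0.006  0.006  0.018  0.008]
52 15 -0.05 0.045 [0.003 0.011 0.072 0.02 ]
52 15 -0.053 0.048 [0.005 0.008 0.076 0.021]
52 15 -0.05 0.05 [0.002 0.006 0.077 0.02 ]
52 20 -0.05 0.045 [0.006 0.011 0.042 0.019]
52 20 -0.053 0.048 [0.009 0.008 0.046 0.019]
52 20 -0.05 0.05 [0.008 0.006 0.047 0.019]
52 25 -0.05 0.045 [-0.007  0.011  0.012  0.014]
52 25 -0.053 0.048 [-0.007  0.008  0.016  0.017]
52 25 -0.05 0.05 [-0.007  0.006  0.017  0.014]
55 15 -0.05 0.045 [0.006 0.011 0.072 0.027]
55 15 -0.053 0.048 [0.009 0.008 0.076 0.028]
55 15 -0.05 0.05 [0.006 0.006 0.077 0.027]
55 20 -0.05 0.045 [0.005 0.011 0.041 0.024]
55 20 -0.053 0.048 [0.008 0.008 0.045 0.026]
55 20 -0.05 0.05 [0.01  0.006 0.046 0.024]
55 25 -0.05 0.045 [-0.007  0.011  0.01   0.023]
55 25 -0.053 0.048 [-0.007  0.008  0.014  0.024]
55 25 -0.05 0.05 [-0.007  0.006  0.015  0.023]
```

Request:
{"api": "move_arm", "payload": {"deltas": [-0.128,-0.095,0.042,0.7,0.082,-0.545,1,-0.128,-0.095,0.042,0.7,0.082,-0.545,1,-0.128,-0.095,0.042,0.7,0.082,-0.545,1,-0.128,-0.095,0.042,0.7,0.082,-0.545,1,-0.128,-0.095,0.042,0.7,0.082,-0.545,1,-0.128,-0.095,0.042,0.7,0.082,-0.545,1,-0.128,-0.095,0.042,0.7,0.082,-0.545,1], "squeeze": 25}}

```text
t: 14.98
tool_pos: [0.408, 0.0596, 0.1264]
orientation: [-1.811, -1.522, -0.946]
force: [-0.1, -0.9, -0.7]
opening: 0.093
gripper_force: 0.0
```

Run:
```python
from h import *
np.set_printoptions(precision=4,suppress=True)
rgb,d,s=snap('wrist','w5.png');print(s['t'],s['tool_pos'],s['q'],s['force'],s['opening'])
P=cloud('wrist',d,s).reshape(-1,3);k=d.ravel()>0
m=k&(np.hypot(P[:,0]-.42,P[:,1]-.15)<.06)&(P[:,2]>.088)&(P[:,2]<.11);q=P[m]
print('jar',m.sum(),q.mean(0),(np.percentile(q[:,:2],1,axis=0)+np.percentile(q[:,:2],99,axis=0))/2)
R=orif(np.radians(80),np.radians(55));delta(tcp([.4205,.1518,.056],R),R)
```

```text
14.975 [0.408  0.0596 0.1264] [-0.707  -0.0336  2.1712  0.7859  1.606  -0.7613] [-0.0578 -0.8765 -0.6734] 0.09295483906323604
jar 6165 [0.4186 0.1458 0.095 ] [0.4189 0.1488]
[-0.0039, -0.0044, 0.1246, 0.007, 0.0044, 0.006]
```

Request:
{"api": "move_arm", "payload": {"deltas": [-0.004,-0.004,0.03,0.007,0.004,0.006,1,-0.004,-0.004,0.06,0.007,0.004,0.006,1,-0.004,-0.004,0.09,0.007,0.004,0.006,1,-0.004,-0.004,0.115,0.007,0.004,0.006,1,-0.004,-0.004,0.123,0.007,0.004,0.006,1,-0.004,-0.004,0.123,0.007,0.004,0.006,0.5,-0.004,-0.004,0.123,0.007,0.004,0.006,0.5,-0.004,-0.004,0.123,0.007,0.004,0.006,0.5,-0.004,-0.004,0.123,0.007,0.004,0.006,0.5,-0.004,-0.004,0.123,0.007,0.004,0.006,0.5]}}

```text
t: 16.27
tool_pos: [0.4216, 0.1566, 0.0524]
orientation: [-1.804, -1.517, -0.94]
force: [-4.4, -4.1, 6.0]
opening: 0.0629
gripper_force: 25.0
```

Run:
```python
from plan import *
s=robot.read_state();print(s['t'],s['tool_pos'],s['force'],s['opening'],s['gripper_force'])
R0=Ro.from_rotvec(s['orientation']).as_matrix();off=s['tool_pos'][2];print('tilt',np.degrees(np.arccos(-R0[2,2])),'ytilt',R0[2,1])
# keep actual relative tilt: rotate R0 about world z
h0=np.arctan2(R0[1,2],R0[0,2]);a=YAW+np.radians(18)-h0;Rz=Ro.from_rotvec([0,0,a]).as_matrix();R1=Rz@R0
h=R1[:,2]*[1,1,0];h/=np.linalg.norm(h)
j0=np.array([.4200,.1515,0]); gx=Rz@(s['tool_pos']-j0)  # tcp offset from jar axis base
q=s['q']
def show(nm,p,R):
    global q
    q,e=ik(p,R,q);print(nm,np.round(p,3),q,round(e,3));delta(p,R,s)
show('lift',s['tool_pos']+[0,0,.06],R0)
show('back',s['tool_pos']+[0.0,-.12,.09],R0)
J=W((-.053,.048,0))
for b,z in((.13,.09),(.13,.037),(.06,.037),(0,.037),(0,.026)):show((b,z),J+gx-b*h+[0,0,z],R1)
```

```text
16.275 [0.422 0.157 0.052] [-4.426 -4.137  6.011] 0.06285733955132145 24.99706515111029
tilt 55.040281114014235 ytilt -0.00018473398423285436
lift [0.422 0.157 0.112] [-0.49  -0.08   2.251  0.9    1.458 -0.662] 0.0
[0.0492, -0.0, -0.0344, 0.0, 0.0, 0.0]
back [0.422 0.037 0.142] [-0.725  0.012  2.094  0.775  1.649 -0.745] 0.0
[0.006, 0.0205, -0.1485, 0.0, 0.0, 0.0]
(0.13, 0.09) [0.516 0.024 0.142] [-0.701 -0.24   2.321  1.039  1.252 -0.409] 0.0
[0.0082, 0.1158, -0.1454, -0.4714, 0.0001, 0.3296]
(0.13, 0.037) [0.516 0.024 0.089] [-0.701 -0.098  2.324  1.086  1.182 -0.543] 0.0
[-0.0352, 0.1158, -0.115, -0.4714, 0.0001, 0.3296]
(0.06, 0.037) [0.564 0.075 0.089] [-0.516 -0.042  2.272  1.17   1.048 -0.477] 0.0
[-0.0016, 0.1539, -0.0669, -0.4714, 0.0001, 0.3296]
(0, 0.037) [0.604 0.119 0.089] [-0.372  0.027  2.203  1.232  0.941 -0.428] 0.0
[0.0273, 0.1865, -0.0256, -0.4714, 0.0001, 0.3296]
(0, 0.026) [0.604 0.119 0.078] [-0.372  0.056  2.201  1.251  0.933 -0.46 ] 0.0
[0.0183, 0.1865, -0.0193, -0.4714, 0.0001, 0.3296]
```

Request:
{"api": "move_arm", "payload": {"deltas": [0.025,0,-0.017,0,0,0,0.5,0.049,0,-0.034,0,0,0,0.5,0.034,0.007,-0.072,0,0,0,0.5,0.02,0.014,-0.11,0,0,0,0.5,0.006,0.02,-0.148,0,0,0,0.5,0.007,0.045,-0.148,-0.12,0,0.08,0.5,0.008,0.07,-0.147,-0.24,0,0.165,0.5,0.008,0.093,-0.146,-0.36,0,0.25,0.5,0.008,0.116,-0.145,-0.471,0,0.33,0.5,0.008,0.116,-0.145,-0.471,0,0.33,0.5,-0.013,0.116,-0.13,-0.471,0,0.33,0.5,-0.035,0.116,-0.115,-0.471,0,0.33,0.5]}}

```text
t: 17.77
tool_pos: [0.516, 0.0241, 0.0888]
orientation: [-2.289, -1.006, -1.192]
force: [0.4, -0.4, -3.4]
opening: 0.0626
gripper_force: 25.0
```

Run:
```python
from plan import *
rgb,d,s=snap('wrist','w6.png');print(s['t'],s['tool_pos'],s['q'],s['force'],s['opening'])
R0=Ro.from_rotvec(s['orientation']).as_matrix();print('tilt',np.degrees(np.arccos(-R0[2,2])),'ytilt',R0[2,1],'heading',np.degrees(np.arctan2(R0[1,2],R0[0,2])-YAW))
P=cloud('wrist',d,s).reshape(-1,3);C=(P-CO)@np.stack([N,T_,Z],1);k=d.ravel()>0
m=k&(abs(C[:,0]+.053+.13*.95)<.05)&(C[:,2]>.12)&(C[:,2]<.14)&(C[:,1]<.06)&(C[:,1]>-.06)
print('lid',m.sum(),C[m].mean(0),np.percentile(C[m],[2,98],axis=0))
m=k&(C[:,0]>-.03)&(C[:,0]<.07)&(abs(C[:,1])<.06)&(C[:,2]>.126)&(C[:,2]<.145);print('spice',m.sum(),C[m].mean(0) if m.sum() else '')
```

```text
17.775 [0.516 0.024 0.089] [-0.7   -0.095  2.322  1.084  1.182 -0.547] [ 0.375 -0.375 -3.397] 0.06257570528566371
tilt 54.96999647518601 ytilt 0.0016247471733890628 heading 18.153471905003197
lid 26629 [-0.184  0.004  0.131] [[-0.215 -0.039  0.121]
 [-0.152  0.037  0.133]]
spice 2010 [0.031 0.003 0.132]
```

View pics/w6.png

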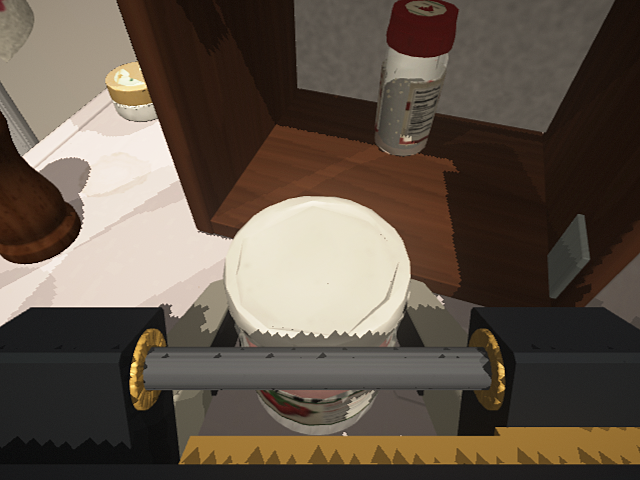

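Run:
```python
from plan import *
s=robot.read_state();R0=Ro.from_rotvec(s['orientation']).as_matrix()
h=R0[:,2]*[1,1,0];h/=np.linalg.norm(h)
for b,z in((.03,0),(.06,0),(.09,0),(.115,0),(.134,0),(.134,-.006),(.134,-.0105)):print(b,z);delta(s['tool_pos']+b*h+[0,0,z],R0,s)
```

```text
0.03 0
[0.0173, -0.0001, 0.0245, 0.0, 0.0, 0.0]
0.06 0
[0.0345, -0.0001, 0.0491, 0.0, 0.0, 0.0]
0.09 0
[0.0518, -0.0002, 0.0736, 0.0, 0.0, 0.0]
0.115 0
[0.0662, -0.0003, 0.094, 0.0, 0.0, 0.0]
0.134 0
[0.0771, -0.0003, 0.1096, 0.0, 0.0, 0.0]
0.134 -0.006
[0.0722, -0.0003, 0.113, 0.0, 0.0, 0.0]
0.134 -0.0105
[0.0685, -0.0003, 0.1156, 0.0, 0.0, 0.0]
```

Request:
{"api": "move_arm", "payload": {"deltas": [0.011,0,0.016,0,0,0,0.5,0.023,0,0.033,0,0,0,0.5,0.0345,0,0.049,0,0,0,0.5,0.043,0,0.061,0,0,0,0.5,0.052,0,0.0735,0,0,0,0.5,0.0595,0,0.084,0,0,0,0.5,0.066,0,0.094,0,0,0,0.5,0.072,0,0.102,0,0,0,0.5,0.077,0,0.1095,0,0,0,0.5,0.077,0,0.1095,0,0,0,0.5]}}

```text
t: 19.08
tool_pos: [0.6074, 0.123, 0.0895]
orientation: [-2.29, -1.001, -1.192]
force: [-1.1, -0.1, -4.2]
opening: 0.0625
gripper_force: 25.0
```

Request:
{"api": "move_arm", "payload": {"deltas": [-0.003,0,0.002,0,0,0,0.5,-0.006,0,0.004,0,0,0,0.5,-0.008,0,0.0055,0,0,0,0.5,-0.0085,0,0.006,0,0,0,0.5]}}

```text
t: 19.58
tool_pos: [0.6071, 0.1224, 0.0787]
orientation: [-2.291, -0.999, -1.192]
force: [0.3, -0.2, -4.3]
opening: 0.0624
gripper_force: 25.0
```

Run:
```python
from plan import *
rgb,d,s=snap('wrist','w7.png');print(s['t'],s['tool_pos'],cup(s['tool_pos']),s['force'],s['opening'])
P=cloud('wrist',d,s).reshape(-1,3);C=(P-CO)@np.stack([N,T_,Z],1);k=d.ravel()>0
m=k&(abs(C[:,0]+.053)<.05)&(C[:,2]>.108)&(C[:,2]<.13)&(C[:,1]<.1)&(C[:,1]>-.0)
print('lid',m.sum(),np.median(C[m],0),np.percentile(C[m],[2,98],axis=0))
```

```text
19.575 [0.607 0.122 0.079] [-0.044  0.05   0.079] [ 0.261 -0.221 -4.342] 0.062438537648439686
lid 27377 [-0.059  0.047  0.121] [[-0.089  0.002  0.11 ]
 [-0.025  0.079  0.123]]
```

Request:
{"api": "move_arm", "payload": {"deltas": [0.003,0,0.004,0,0,0,0.5,0.003,0,0.004,0,0,0,0.5,0.0015,0,0.005,0,0,0,0.5,0.0012,0,0.0055,0,0,0,0.5]}}

```text
t: 20.12
tool_pos: [0.6111, 0.1265, 0.0776]
orientation: [-2.29, -1.0, -1.194]
force: [-6.1, -1.4, 4.9]
opening: 0.0624
gripper_force: 25.0
```

Run:
```python
from plan import *
s=robot.read_state();print(s['t'],cup(s['tool_pos']),s['force'])
R0=Ro.from_rotvec(s['orientation']).as_matrix()
h=R0[:,2]*[1,1,0];h/=np.linalg.norm(h)
for b,z in((.03,0),(.15,0.0),(.17,.12)):print(b,z);delta(s['tool_pos']-b*h+[0,0,z],R0,s)
```

```text
20.125 [-0.038  0.052  0.078] [-6.053 -1.422  4.898]
0.03 0
[-0.0172, 0.0, -0.0246, 0.0, 0.0, 0.0]
0.15 0.0
[-0.0859, 0.0, -0.123, 0.0, 0.0, 0.0]
0.17 0.12
[0.001, -0.0, -0.2081, 0.0, 0.0, 0.0]
```

Request:
{"api": "move_arm", "payload": {"deltas": [0,0,0,0,0,0,0.77,0,0,0,0,0,0,0.77,0,0,0,0,0,0,0.77,-0.009,0,-0.012,0,0,0,0.77,-0.026,0,-0.037,0,0,0,0.77,-0.043,0,-0.0615,0,0,0,0.77,-0.06,0,-0.086,0,0,0,0.77,-0.086,0,-0.123,0,0,0,0.77,-0.06,0,-0.15,0,0,0,0.77,-0.03,0,-0.18,0,0,0,0.77,0,0,-0.208,0,0,0,0.77,0,0,-0.208,0,0,0,0.77]}}

```text
t: 21.62
tool_pos: [0.4959, -0.0007, 0.1994]
orientation: [-2.294, -1.004, -1.198]
force: [0.2, 0.1, -0.1]
opening: 0.0719
gripper_force: 0.0
```

Run:
```python
from plan import *
rgb,d,s=snap('wrist','w8.png');print(s['t'],s['tool_pos'],cup(s['tool_pos']),s['q'],s['force'],s['opening'])
P=cloud('wrist',d,s).reshape(-1,3);C=(P-CO)@np.stack([N,T_,Z],1);k=d.ravel()>0
m=k&(abs(C[:,0]+.05)<.05)&(C[:,2]>.112)&(C[:,2]<.126)&(C[:,1]<.09)&(C[:,1]>-.0)
print('lid',m.sum(),C[m].mean(0),np.percentile(C[m],[1,99],axis=0))
m=k&(C[:,0]>-.0)&(C[:,0]<.07)&(abs(C[:,1])<.04)&(C[:,2]>.127)&(C[:,2]<.145);print('spice',m.sum(),C[m].mean(0) if m.sum() else '')
# door angle
v=P-HINGE;a=np.arctan2(-v@N,v@T_)
# handle re-grip target at theta 1.78
th=1.78;Rz=Ro.from_rotvec([0,0,th]).as_matrix()
R=Rz@orif(YAW,0);p=np.array([.4932,-.2438,.40]);print('above handle',ik(p,R,[-.55,0,1.35,0,1.8,-1.27]));delta(p,R,s)
```

```text
21.625 [ 0.496 -0.001  0.199] [-0.201 -0.003  0.199] [-0.788 -0.378  2.306  0.981  1.396 -0.324] [ 0.197  0.053 -0.061] 0.07186441930306485
lid 3399 [-0.05   0.049  0.12 ] [[-0.076  0.02   0.112]
 [-0.018  0.079  0.122]]
spice 1264 [0.035 0.004 0.132]
above handle (array([-0.552, -0.009,  1.327,  0.   ,  1.824, -1.271]), np.float64(4.6540771236891487e-10))
[0.0602, 0.1648, -0.2618, 0.7044, -0.7717, -1.3415]
```

View pics/w8.png

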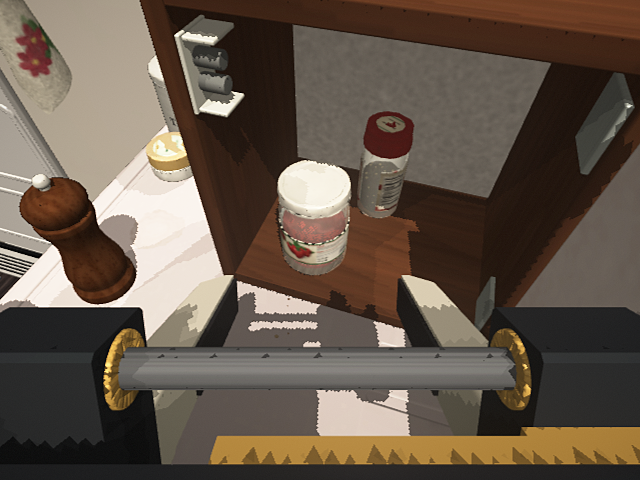

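The jar stands upright inside at px (314,215), beside the spice jar at (385,165). Now back to the handle.

Request:
{"api": "move_arm", "payload": {"deltas": [0.05,0,-0.035,0,0,0,0.77,0.1,0,-0.07,0,0,0,0.77,0.15,0,-0.11,0,0,0,0.77,0.17,0.02,-0.12,0,0,0,0.77,0.06,0.165,-0.262,0.704,-0.772,-1.34,0.77,0.06,0.165,-0.262,0.704,-0.772,-1.34,0.77,0.06,0.165,-0.262,0.704,-0.772,-1.34,0.77,0.06,0.165,-0.262,0.704,-0.772,-1.34,0.77,0.06,0.165,-0.262,0.704,-0.772,-1.34,0.77,0.06,0.165,-0.262,0.704,-0.772,-1.34,0.77,0.06,0.165,-0.262,0.704,-0.772,-1.34,0.77,0.06,0.165,-0.262,0.704,-0.772,-1.34,0.77]}}

```text
t: 23.18
tool_pos: [0.4934, -0.2434, 0.393]
orientation: [-1.482, -2.698, -0.171]
force: [0.3, -0.5, -1.1]
opening: 0.0718
gripper_force: 0.0
```

Run:
```python
from plan import *
s=robot.read_state();print(s['t'],s['tool_pos'],s['q'],s['force'])
R=Ro.from_rotvec([0,0,1.78]).as_matrix()@orif(YAW,0)
for z in(.39,.236):delta(np.array([.4932,-.2438,z]),R,s)
```

```text
23.175 [ 0.493 -0.243  0.393] [-0.621  0.045  1.29   0.108  1.877 -1.158] [ 0.291 -0.459 -1.134]
[-0.0006, -0.0006, 0.003, 0.077, -0.0992, -0.1523]
[-0.0166, -0.0112, 0.1557, 0.077, -0.0992, -0.1523]
```

Request:
{"api": "move_arm", "payload": {"deltas": [-0.001,-0.001,0.003,0.077,-0.099,-0.152,0.6,-0.001,-0.001,0.003,0.077,-0.099,-0.152,0.6,-0.001,-0.001,0.003,0.077,-0.099,-0.152,0.6,-0.006,-0.004,0.05,0.077,-0.099,-0.152,0.6,-0.011,-0.008,0.1,0.077,-0.099,-0.152,0.6,-0.0165,-0.011,0.155,0.077,-0.099,-0.152,0.6,-0.0165,-0.011,0.155,0.077,-0.099,-0.152,0,-0.0165,-0.011,0.155,0.077,-0.099,-0.152,0,-0.0165,-0.011,0.155,0.077,-0.099,-0.152,0,-0.0165,-0.011,0.155,0.077,-0.099,-0.152,0,-0.0165,-0.011,0.155,0.077,-0.099,-0.152,0,-0.0165,-0.011,0.155,0.077,-0.099,-0.152,0], "squeeze": 40}}

```text
t: 24.68
tool_pos: [0.4939, -0.2447, 0.2409]
orientation: [1.306, 2.852, -0.0]
force: [-4.3, -5.2, 5.6]
opening: 0.0101
gripper_force: 40.0
```

Request:
{"api": "move_arm", "payload": {"deltas": [0,0,0,0,0,0,0,0,0,0,0,0,0,0,0,0,0,0,0,0,0]}}

```text
t: 25.05
tool_pos: [0.494, -0.2447, 0.2409]
orientation: [1.306, 2.852, 0.0]
force: [-4.1, -5.1, 4.4]
opening: 0.0104
gripper_force: 40.0
```

Run:
```python
from plan import *
s=robot.read_state();print(s['t'],s['tool_pos'],s['q'],s['force'],s['opening'],s['gripper_force'])
v=np.array([*s['tool_pos'][:2],0])-HINGE;R0=Ro.from_rotvec(s['orientation']).as_matrix();print(np.linalg.norm(v))
th0=1.78
for th in np.r_[1.66,np.arange(1.51,.1,-.15),.15]:
    a=th-th0;Rz=Ro.from_rotvec([0,0,a]).as_matrix();p=HINGE+Rz@v;p[2]=s['tool_pos'][2]
    r=delta(p,Rz@R0,s,False);print(round(th,2),np.round(r,3)[[0,1,5]].tolist())
```

```text
25.05 [ 0.494 -0.245  0.241] [-0.553 -0.011  1.615  0.001  1.533 -1.265] [-4.144 -5.096  4.446] 0.010369402716371224 40.00576972961426
0.22837860618001402
1.66 [0.027, -0.004, 0.12]
1.51 [0.061, -0.004, 0.27]
1.36 [0.095, 0.002, 0.42]
1.21 [0.128, 0.012, 0.57]
1.06 [0.159, 0.027, 0.72]
0.91 [0.187, 0.046, 0.87]
0.76 [0.212, 0.07, 1.02]
0.61 [0.233, 0.096, 1.17]
0.46 [0.25, 0.126, 1.32]
0.31 [0.262, 0.158, 1.47]
0.16 [0.27, 0.191, 1.62]
0.15 [0.27, 0.194, 1.63]
```

Request:
{"api": "move_arm", "payload": {"deltas": [0.027,-0.004,0,0,0,0.12,0,0.061,-0.004,0,0,0,0.27,0,0.095,0.002,0,0,0,0.42,0,0.128,0.012,0,0,0,0.57,0,0.159,0.027,0,0,0,0.72,0,0.187,0.046,0,0,0,0.87,0,0.212,0.07,0,0,0,1.02,0,0.233,0.096,0,0,0,1.17,0,0.25,0.126,0,0,0,1.32,0,0.262,0.158,0,0,0,1.47,0,0.27,0.191,0,0,0,1.62,0,0.27,0.191,0,0,0,1.62,0]}}

```text
t: 26.55
tool_pos: [0.4642, 0.0868, 0.2408]
orientation: [2.969, 1.021, 0.011]
force: [4.4, -4.5, 2.2]
opening: 0.0106
gripper_force: 40.0
```

Run:
```python
from plan import *
s=robot.read_state();print(s['t'],cup(s['tool_pos']),s['force'],s['opening'])
R=orif(YAW,0)
h0=W((-.1504,.0981,0))  # shut grip
v=h0-HINGE;R0=Ro.from_rotvec(s['orientation']).as_matrix();th_now=np.arctan2(*(R0[:2,0]@np.array([N[:2],T_[:2]]).T)[::-1]);print('yaw rel',th_now)
for th in(.1,.06,.03,0,-.015):
    Rz=Ro.from_rotvec([0,0,th]).as_matrix();p=HINGE+Rz@v;p[2]=s['tool_pos'][2];print(th);delta(p,Rz@R,s)
```

```text
26.55 [-0.186  0.089  0.241] [ 4.42  -4.483  2.165] 0.010613353610556306
yaw rel 0.15316109619215657
0.1
[0.0139, -0.002, 0.0001, 0.0044, -0.0062, 0.0531]
0.06
[0.0229, -0.0029, 0.0001, 0.0043, -0.0063, 0.0931]
0.03
[0.0298, -0.0034, 0.0002, 0.0042, -0.0063, 0.1231]
0
[0.0366, -0.0036, 0.0002, 0.0041, -0.0064, 0.1531]
-0.015
[0.0401, -0.0036, 0.0002, 0.0041, -0.0064, 0.1681]
```

Request:
{"api": "move_arm", "payload": {"deltas": [0.014,-0.002,0,0,0,0.053,0,0.023,-0.003,0,0,0,0.093,0,0.03,-0.003,0,0,0,0.123,0,0.036,-0.0035,0,0,0,0.15,0,0.04,-0.0035,0,0,0,0.16,0,0.04,-0.0035,0,0,0,0.16,0,0.04,-0.0035,0,0,0,0.16,0]}}

```text
t: 27.42
tool_pos: [0.4901, 0.1115, 0.2408]
orientation: [3.04, 0.781, 0.0]
force: [-13.1, -11.4, 10.1]
opening: 0.0106
gripper_force: 40.0
```

Run:
```python
from plan import *
s=robot.read_state();print(s['t'],cup(s['tool_pos']),s['force'],s['opening'])
rgb,d,_=snap('side');Q=cloud('side',d).reshape(-1,3);v=Q-HINGE
B=np.load('side0.npz');v0=cloud('side',B['d']).reshape(-1,3)-HINGE
for vv in(v,v0):
    r=vv@T_;x=-vv@N;m=(r>.2)&(r<.25)&(abs(x)<.02)&(vv[:,2]>.06)&(vv[:,2]<.16);print(m.sum(),np.median(x[m]/r[m]))
```

```text
27.425 [-0.151  0.098  0.241] [-13.14  -11.415  10.054] 0.010634959398867067
0 nan
427 -0.0035304533012859686
  return _methods._mean(a, axis=axis, dtype=dtype,
  ret = ret.dtype.type(ret / rcount)
```

Request:
{"api": "move_arm", "payload": {"deltas": [-0.002,0,0,0,0,0,0.5,-0.003,0,0,0,0,0,0.5,-0.003,0,0,0,0,0,0.5,-0.003,0,0,0,0,0,0.5,-0.003,0,-0.03,0,0,0,0.5,-0.003,0,-0.08,0,0,0,0.5,-0.03,0,-0.13,0,0,0,0.5,-0.06,0.06,-0.14,0,0,0,0.5,-0.06,0.12,-0.14,0,0,0,0.5,-0.06,0.18,-0.14,0,0,0,0.5,-0.06,0.24,-0.14,0,0,0,0.5,-0.06,0.24,-0.14,0,0,0,0.5]}}

```text
t: 28.98
tool_pos: [0.5548, -0.1294, 0.3771]
orientation: [-3.043, -0.775, -0.001]
force: [0.0, 0.1, -1.3]
opening: 0.0466
gripper_force: 0.0
```

Run:
```python
from plan import *
s=robot.read_state();print(s['t'],s['tool_pos'],s['force'],s['opening'])
for n in('side','scene'):
    rgb,d,_=snap(n,n+'9.png');B=np.load(n+'0.npz')
    for dd in(d,B['d']):
        vv=cloud(n,dd).reshape(-1,3)-HINGE;r=vv@T_;x=-vv@N
        m=(r>.17)&(r<.25)&(x>-.01)&(x<.025)&(vv[:,2]>.06)&(vv[:,2]<.26);print(n,m.sum(),np.median(x[m]/r[m]) if m.sum() else '')
a=cv2.imread('pics/side9.png');cv2.imwrite('pics/s9c.png',cv2.resize(a[180:380,160:480],None,fx=2.5,fy=2.5,interpolation=2))
```

```text
28.975 [ 0.555 -0.129  0.377] [ 0.038  0.148 -1.299] 0.04662230645048702
side 0 
side 1272 -0.002067945316455112
scene 1119 0.0023146878508448375
scene 1114 0.0022615445363165687
```

View pics/s9c.png

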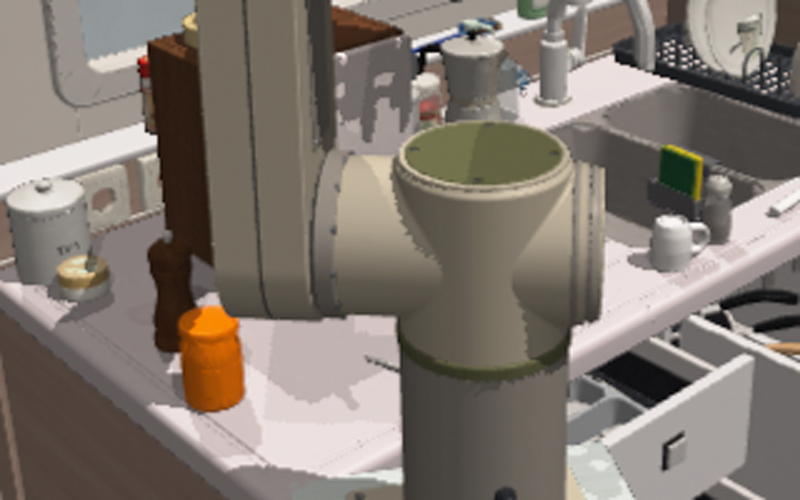

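The scene depth gives the same door angle as at the start (0.0023 against 0.0023), so the door is shut flush. In the picture the mill (170,300), orange jar (210,360), cream tin (82,278), cup (675,240) and shaker (718,210) all stand as before. The robot touches nothing, so I hand in.

```bash
python3 -c "
from plant import robot
print(robot.close_job())"
```

```text
the job is handed in; nothing more can be done
None
```

I set the jam jar aside, opened the door, put the jar upright in the cupboard at the front left beside the spice jar, pushed the door shut to its starting angle, and handed in at about 29 s. The mill and the other things in view stand as before, and no verdict came back.

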